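# Lay the spice jars down in their cradles

### The arm

A 6-joint arm with a two-finger parallel gripper is mounted at the origin on a cart in front of the work surface, level with it; the furniture and walls round the work are solid. World frame = base frame: x ahead of the robot, y to its left, z up, the work surface at z = 0. Lengths are in m, angles in rad, forces in N, time in s.
With the tool pointing down it reaches from about 0.325 to 0.875 m from the base axis. Payload 4.4 kg.
Tool frame: the origin (TCP) lies at the very end of the fingers, on their centre line; the grasp point (between the pads) lies 19 mm behind it; z points along the fingers, y is the line along which they close (so a half turn about z gives the same grasp; the last joint's range is limited). The gripper opens to 85 mm and grips with 20 to 120 N. Pads are 22 mm wide; open, the fingers measure 114 mm over their backs; the gripper's body (76 mm by 85 mm) begins 54 mm behind the grasp point. The pads swing forward as they close: fully open they stand 13 mm farther back than shut.
Start: joints at [0.953, 0.207, 1.542, -0, 1.393, -0.15], TCP at [0.259, 0.513, 0.2] pointing down, gripper open.
Joint ranges: [-2.73, 2.73], [-0.86, 2.22], [0.23, 2.46], [-1.11, 4.25], [0.08, 2.63], [-2.82, 2.82]. Speed limits (rad/s): [2.79, 2.79, 3.14, 3.14, 3.14, 3.14].

### API

Orientations are given as a unit quaternion [x, y, z, w].
In Python, from plant import readout, cams, manip gives the robot as it stands. The module is installed in compiled form; this text tells all that it offers.
- The arm moves only by the shell command python3 -m inch 'ROWS' [FORCE]. ROWS is JSON, a list that holds one entry, the list of rows, each a list of 7 numbers: the finger opening in cm, from 0 to 8.54, then the shift along the tool's x, y, z in cm, then the turn, a rotation vector about the tool's x, y, z in units of 6 degrees (1.0 is 6 degrees). In form: [[[claw, x, y, z, ax, ay, az], ...]]. A call has 1 to 8 rows; each row shifts and turns the commanded pose from where the row before left it, along the tool's axes as they then stand; what a row does not reach is not made up. A row lasts 1/12 s, in which the tool goes at most 41.7 mm and 7.16 degrees, less where a joint would pass 70% of its speed; a pose out of reach is approached as far as the arm can. A call is refused whole if a number of a shift passes 4.17 or a number of a turn 1, either way. A call with a gripper value outside its range is refused whole. The fingers move at their own pace and stop on an object; FORCE is the grip in N (left out, the last holds). Time passes only in rows, so rows that do not move let the fingers close. It gives the time, the measured TCP pose, the force, the opening and the grip force at its end, in the units of the state.
- readout.read_state(): the state, without advancing time (a new reading comes with each control period).
- cams.grab_frame(name): name is "scene" or "top" or "wrist"; returns a dict with "color" (400x640x3 uint8, red, green, blue), "z_map" (400x640 float32, m along the optical axis (not along the pixel's ray), 0 where there is no reading), "K" (3x3 intrinsics, pixels), "xyz" and "rotation" of the camera in the world; the wrist camera has in their place "mount" (4x4, takes a point from camera to tool coordinates, whose origin is the TCP and whose axes are the flange's). Camera axes: x right, y down, z forward; pixel columns grow to the right and rows downward; lengths in m; the calibration is good to about 2 mm. A picture is of the moment at which its call begins: read the wrist's pose just before it.
- manip.close_job(): hands the job in; it is judged then, once.
The state is a dict: "time": time; "q": joint angles; "qd": joint speeds; "joint_efforts": joint torques, N m; "position": TCP position; "tool_rot": TCP orientation; "contact_force": force on the tool from outside, world axes, zero at the start; "wrist_torque": the same for the moment, N m; "width": finger opening in m; "grip_force": force on a finger pad.
Only numpy, scipy, OpenCV 4.12 (cv2) and the standard library are available. Lean on these libraries where they do the work, as an engineer would, in place of code of your own. Each camera call takes 0.05 s, during which the arm holds its last target. There are 200 camera calls.

### The job

Two spice jars stand among the things on the worktop; lay each on its side in a free trough of the three-trough wooden jar cradle, cap first and pushed fully in until the cap meets the end stop. Do not lift the jars: slide each one upright along the worktop to the mouth of a trough, tip it over into the trough and push it home. Leave the jar that already lies there and all the other things where they are.

Things in the scene. Friction and masses are not known exactly. Their poses are not given: they have to be found in the camera images.
- jar_1: upright spice jar, a plain cylinder 41 mm across and 105 mm tall with a screw cap of the same width, about 0.1 kg; origin at the centre of its underside, z from base to cap
- jar_2: upright spice jar, a plain cylinder 41 mm across and 105 mm tall with a screw cap of the same width, about 0.1 kg; origin at the centre of its underside, z from base to cap (same kind as jar_1)
- jar_1_cap (a point): centre of the top of jar_1's cap, 105 mm along z from its origin
- jar_2_cap (a point): centre of the top of jar_2's cap, 105 mm along z from its origin
- cradle_a: fixed wooden V-trough for a lying jar: 120 mm long (x), 52 wide (y), side walls 28 high. Origin on the worktop under its centre; x runs from the open mouth (x = -60 mm, facing the robot) to the end stop (inner face x = +50 mm, 42 mm high). The V is 8 mm above the worktop at y = 0 (at the mouth it stops a standing jar's foot) and rises at 40 degrees. Free at the start
- cradle_b: the same kind of cradle as cradle_a, free at the start; the three stand side by side, 55 mm apart, in any order, in front of a 50 mm high back rail. A jar lying in one has its axis 33 mm above the worktop, over y = 0
- cradle_c: the same kind of cradle as cradle_a, already taken by the lying jar
- laid_jar: a third jar of the same kind, already lying in cradle_c; origin at the centre of its base, which is 5 mm inside the mouth
- timer: round kitchen timer, 62 mm across, 46 mm high; origin under its centre
- ramekin: ramekin, 69 mm across, 38 mm high; origin under its centre
- tin: food tin, 58 mm across, 72 mm high; origin under its centre
- salt_shaker: salt shaker, 44 mm across, 90 mm high; origin under its centre

How it is judged:
By the outcome, as a careful person would: the job done as asked, in the order asked, and still so for the second after the job is handed in, with the robot touching nothing.
It also fails if it takes over 72 s, if anything falls off the work surface, if the arm or the gripper's body presses on something with over 40 N, if the wrist force passes 120 N, or if a joint passes its speed limit or range.

## Working session

There is one attempt and no reset: what is moved stays moved. The work goes in short steps, Python scripts to look and compute and a shell command to move; the robot and the scene stay as the last step left them, time stands still between calls to the robot, and variables do not carry over. Pictures are saved under pics/ and viewed, at most 10 in all, crops included, and the job is handed in when it is done.

```bash
mkdir -p pics
cat > h.py <<'E'
import numpy as np, cv2
from scipy.spatial.transform import Rotation as R
from plant import readout, cams, manip
def rot(a):
    a=np.array(a,float)
    return a if a.shape==(3,3) else R.from_quat(a).as_matrix()
def cloud(name):
    s=readout.read_state(); f=cams.grab_frame(name)
    z=f["z_map"]; v,u=np.mgrid[:z.shape[0],:z.shape[1]]; K=f["K"]
    P=np.stack([(u-K[0,2])/K[0,0]*z,(v-K[1,2])/K[1,1]*z,z],-1)
    if "mount" in f:
        M=f["mount"]; P=P@M[:3,:3].T+M[:3,3]; P=P@rot(s["tool_rot"]).T+s["position"]
    else: P=P@rot(f["rotation"]).T+np.array(f["xyz"])
    P[z==0]=np.nan
    return f,P
E
python3 - <<'E'
from h import *
s=readout.read_state(); print(s)
for n in ("scene","top"):
    f,P=cloud(n); print(n,f["xyz"]); cv2.imwrite(f"pics/{n}0.png",f["color"][:,:,::-1]); np.save(n+".npy",P)
    if n=="top":
        for lo,hi in((.095,.115),(.08,.095),(.06,.08),(.042,.06),(.03,.042)):
            m=((P[...,2]>lo)&(P[...,2]<hi)).astype(np.uint8)
            k,l,st,c=cv2.connectedComponentsWithStats(m)
            for i in range(1,k):
                if st[i,4]>60:
                    q=P[l==i]; print(lo,st[i,4],c[i].round(),np.median(q,0).round(3),q.min(0).round(3),q.max(0).round(3))
E
```

```text
{'time': 0.0, 'q': array([ 9.52514995e-01,  2.07456368e-01,  1.54296369e+00, -1.48538785e-05,
        1.39349246e+00, -1.50455499e-01]), 'qd': array([ 0.00226856,  0.00169942, -0.00129177, -0.00056026,  0.00159729,
        0.00134668]), 'joint_efforts': array([-4.97871515e-04, -3.83037186e+01, -2.91593671e+01, -7.85857446e-05,
        1.05054164e-02, -2.34734493e-06]), 'position': array([0.25879922, 0.51253617, 0.19930058]), 'tool_rot': array([ 2.31784206e-01,  9.72766538e-01, -1.07803662e-03, -4.28167458e-04]), 'contact_force': array([ 0.23885644, -0.16166092, -0.05210601]), 'wrist_torque': array([-0.00722935, -0.00323064, -0.0380295 ]), 'grip_force': 0.0, 'width': 0.08571755730009269}
scene [ 0.15811455 -0.57184046  0.60344185]
top [ 0.3237479  -0.00698269  1.18198302]
0.095 1750 [435.  37.] [ 0.881 -0.279  0.105] [ 0.877 -0.739  0.095] [0.884 0.171 0.115]
0.095 840 [99. 43.] [0.881 0.472 0.105] [0.877 0.237 0.095] [0.883 0.697 0.115]
0.095 99 [541.  74.] [ 0.784 -0.503  0.106] [ 0.775 -0.537  0.095] [ 0.815 -0.496  0.115]
0.095 405 [155. 129.] [0.665 0.324 0.107] [0.641 0.295 0.09
[... 2181 characters left out ...]
 0.042]
0.03 230 [613.  83.] [ 0.793 -0.709  0.036] [ 0.757 -0.736  0.03 ] [ 0.825 -0.665  0.041]
0.03 84 [529.  87.] [ 0.782 -0.502  0.037] [ 0.772 -0.54   0.03 ] [ 0.822 -0.492  0.042]
0.03 66 [577. 110.] [ 0.731 -0.615  0.037] [ 0.71  -0.622  0.03 ] [ 0.742 -0.592  0.042]
0.03 312 [297. 125.] [0.707 0.038 0.038] [ 0.631 -0.053  0.03 ] [0.737 0.1   0.042]
0.03 151 [169. 142.] [0.667 0.316 0.038] [0.637 0.285 0.03 ] [0.719 0.407 0.042]
0.03 223 [192. 200.] [0.534 0.27  0.036] [0.512 0.251 0.03 ] [0.558 0.291 0.042]
0.03 190 [346. 242.] [ 0.436 -0.073  0.037] [ 0.398 -0.105  0.03 ] [ 0.465 -0.036  0.042]
0.03 76 [564. 272.] [ 0.36  -0.545  0.033] [ 0.332 -0.551  0.03 ] [ 0.388 -0.538  0.04 ]
```

View pics/top0.png

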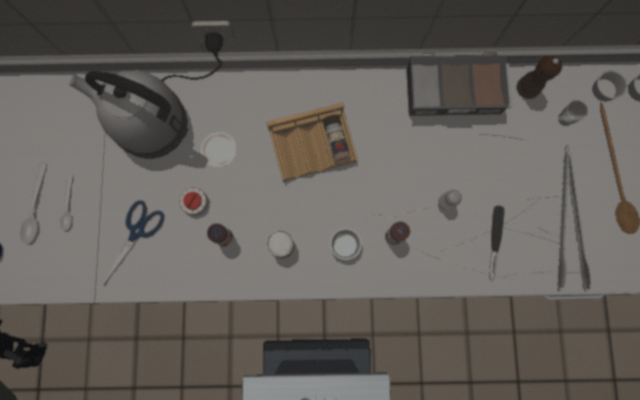

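View pics/scene0.png

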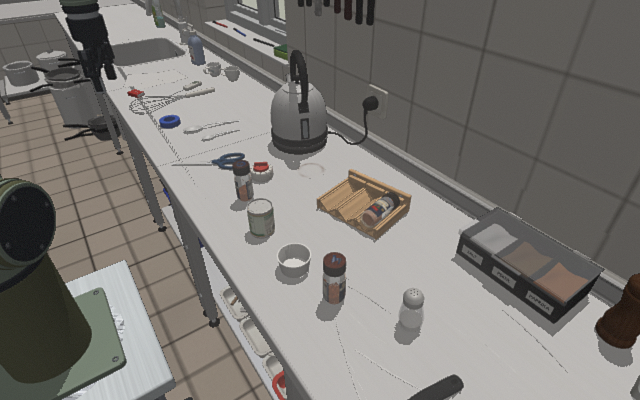

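Run:
```python
from h import *
P=np.load("top.npy"); 
g={}
q=P[90:170,240:400].reshape(-1,3); q=q[~np.isnan(q[:,0])]
for x in np.arange(.595,.765,.01):
    r=[]
    for y in np.arange(-.12,.13,.01):
        m=(abs(q[:,0]-x)<.005)&(abs(q[:,1]-y)<.005)
        r.append("%3d"%(1000*np.median(q[m,2])) if m.any() else " --")
    print("%.3f"%x," ".join(r))
```

```text
0.595  --  --  --  --  --  --  --  --  --  --  --  --  --  --  --  --  --  --  --  --  --  --  --  --  --
0.605   0   0   0   0  -1   1   0   1   8  17  10  13  21  26  25  17  10  15  23  28  30  --   1  --   3
0.615   0   0   0  -1   0   2  11  26  26  21  11  11  17  24  26  17  10  13  21  27   1  -1   0   0   0
0.625   1   0  21  22  29  36  51  43  26  23  12   8  17  24  26  21  11  11  19  26  27   0   0   0   0
0.635   0   0  29  29  46  53  55  46  26  25  17   8  14  23  27  20  13   8  18  25  28   0   0   0   0
0.645  -1   0  29  26  46  52  54  49  27  26  18  10  13  20  27  24  16   9  14  24  28   0   0   0   0
0.655   0   0   0  28  45  53  54  52  34  27  20  11   9  19  25  26  17  10  14  21  28   1   0   0   0
0.665   0   0   0  27  32  51  54  53  44  26  22  13   8  17  24  26  18  11  11  20  26  15   0   1   0
0.675   0   0   0  29  28  49  53  53  44  25  24  16  10  14  23  28  21  15   8  17  24  29   0   0  -1
0.685   0   0   1  28  27  46  53  53  48  26  28  16  10  11  20  26  23  15   8  15  24  29   0   1   0
0.695   0   0   1   0  27  41  50  53  48  28  25  19  11   9  19  25  27  21  17  32  38  37  10   0   0
0.705   0   0  -1   0  28  29  50  52  52  44  27  21  13  13  24  36  35  42  42  43  46  45  47   0   0
0.715  -1   0   0   0  29  27  50  52  51  46  28  32  38  42  43  44  45  47  49  49  49  50  49   0   0
0.725   0   0   0   0  29  28  44  47  45  43  41  43  47  48  50  50  48  48  --  --  --  --   0   0   0
0.735   0   0   0   0   0  29  43  45  46  48  50  49  50  47  47  --  --  --   0   0   0   0   0   0   0
0.745   0   0   0   0   0  47  49  50  50  48  46  --  --  --   3   0   1   0   0   0   0   0   0   0   0
0.755   0   0   0   0   1  47  48  --  --  --   1   1   0   0   0   0   0   0   1   0   0   0   0   0   0
0.765   0  -1   0   1   0  --   0   0   1   1   2   0   1   0   0   0   0   0   0   0   0   0   0   0   0
```

The pictures show:
- **Cradle:** around (310,145), turned slightly. The laid jar is in its right trough (−y side), so the middle and left troughs are free.
- **Jars:** at (216,232) and (400,231).
- **Near the jars:** tin at (281,243), ramekin at (346,243), timer at (193,201) and shaker at (453,198).

Next I fit the cradle model.

Run:
```python
from h import *
from scipy.optimize import minimize
P=np.load("top.npy"); S=np.load("scene.npy")
def get(P):
    q=P.reshape(-1,3); q=q[~np.isnan(q).any(1)]
    return q[(q[:,0]>.58)&(q[:,0]<.76)&(q[:,1]>-.05)&(q[:,1]<.12)&(q[:,2]<.06)]
def model(l):
    x,y=l[:,0],l[:,1]; d=abs((y+27.5e-3)%.055-.0275)
    h=np.minimum(.008+d*np.tan(np.radians(40)),.028)
    h=np.where((x>.05)&(x<=.06),.042,h); h=np.where(x>.06,.05,h)
    return np.where((x<-.06)|(y>.055+.026),0,h)
def cost(p,q):
    c,s=np.cos(p[2]),np.sin(p[2]); d=q[:,:2]-p[:2]
    l=np.c_[c*d[:,0]+s*d[:,1],-s*d[:,0]+c*d[:,1]]
    k=(l[:,1]>-.02)&(l[:,1]<.095)&(l[:,0]<.065)
    return np.minimum(abs(model(l)-q[:,2]),.012)[k].mean()
for n,Q in(("top",P),("scene",S)):
    q=get(Q); b=None
    for x0 in(.65,.66,.67):
        for y0 in(-.02,-.01,0,.01):
            r=minimize(cost,[x0,y0,.2],args=(q,),method="Nelder-Mead",options=dict(initial_simplex=[[x0,y0,.2],[x0+.01,y0,.2],[x0,y0+.01,.2],[x0,y0,.28]]))
            if b is None or r.fun<b.fun: b=r
    p=b.x; c,s=np.cos(p[2]),np.sin(p[2]); X=np.array([c,s]);Y=np.array([-s,c])
    print(n,len(q),p.round(4),np.degrees(p[2]).round(2),b.fun.round(4),"mouthstand mid",(p[:2]-.0815*X).round(4),"left",(p[:2]-.0815*X+.055*Y).round(4))
    for c0 in((.45,-.18),(.453,.201)):
        w=Q.reshape(-1,3); w=w[(np.hypot(w[:,0]-c0[0],w[:,1]-c0[1])<.035)&(w[:,2]>.1)&(w[:,2]<.112)]
        (cx,cy),rr=cv2.minEnclosingCircle((w[:,:2]*1000).astype(np.float32)); print(w.mean(0).round(4),cx,cy,rr)
```

```text
top 5379 [ 0.6611 -0.0021  0.2434] 13.95 0.0032 mouthstand mid [ 0.582  -0.0217] left [0.5688 0.0316]
[ 0.4489 -0.1808  0.1053] 449.16156005859375 -181.21144104003906 20.312786102294922
[0.4522 0.2009 0.1053] 452.3729553222656 201.60011291503906 20.74362564086914
scene 2709 [ 6.619e-01 -4.000e-04  2.564e-01] 14.69 0.0038 mouthstand mid [ 0.5831 -0.0211] left [0.5692 0.0321]
[ 0.4472 -0.1829  0.1049] 449.0439758300781 -181.155517578125 21.14192008972168
[0.4501 0.1981 0.1049] 451.0715637207031 200.74209594726562 21.103961944580078
```

```bash
cat >> h.py <<'E'
YAW=np.radians(14.2); CX=np.array([np.cos(YAW),np.sin(YAW),0]); CY=np.array([-np.sin(YAW),np.cos(YAW),0]); MID=np.array([.6613,-.0015,0])
def plan(t,pitch=0):
    "shift (cm, present tool axes) and turn (6 deg units) to TCP target t, tool down, y along cradle y, pitch (deg) about CY"
    s=readout.read_state(); T=rot(s["tool_rot"])
    G=R.from_rotvec(np.radians(pitch)*CY).as_matrix()@np.c_[-CX,CY,[0,0,-1]]
    w=R.from_matrix(T.T@G).as_rotvec(degrees=True)/6
    d=T.T@(np.array(t)-s["position"])*100
    l=s["position"]-MID
    print("t",round(s["time"],2),"pos",s["position"].round(4),"cradle",[round(float(l@CX),4),round(float(l@CY),4)],"shift",d.round(2),"turn",w.round(2),"F",s["contact_force"].round(1),"w",s["width"].round(4),"gf",s["grip_force"])
E
python3 -m inch '[[[7,0,0,0,0,0,-0.97],[7,0,0,0,0,0,-0.97],[7,0,0,0,0,0,-0.97],[7,0,0,0,0,0,-0.97],[7,0,0,0,0,0,-0.97],[7,0,0,0,0,0,-0.97],[7,0,0,0,0,0,-0.97],[7,0,0,0,0,0,0]]]' 20
python3 -c "
from h import *
plan([.452,.201,.2])"
```

```text
time: 0.77
position: [0.259, 0.5128, 0.1998]
tool_rot: [-0.122, 0.993, -0.0, -0.0]
contact_force: [0.4, -0.0, 0.2]
width: 0.07
grip_force: 0.0Traceback (most recent call last):
  File "<string>", line 3, in <module>
    plan([.452,.201,.2])
    ~~~~^^^^^^^^^^^^^^^^
  File "h.py", line 24, in plan
    print("t",round(s["time"],2),"pos",s["position"].round(4),"cradle",[round(float(l@CX),4),round(float(l@CY),4)],"shift",d.round(2),"turn",w.round(2),"F",s["contact_force"].round(1),"w",s["width"].round(4),"gf",s["grip_force"])
                                                                                                                                                                                            ^^^^^^^^^^^^^^^^
AttributeError: 'float' object has no attribute 'round'
```

```bash
sed -i 's/s\["width"\].round(4)/round(s["width"],4)/' h.py
python3 -c "
from h import *
plan([.452,.201,.2])"
```

```text
t 0.77 pos [0.259  0.5128 0.1998] cradle [-0.2638, 0.5973] shift [-11.16 -34.93   0.  ] turn [-0.01 -0.01 -0.03] F [ 0.4 -0.   0.2] w 0.07 gf 0.0
```

```bash
python3 -m inch '[[[7,-1.4,-4,0,0,0,0],[7,-1.4,-4,0,0,0,0],[7,-1.4,-4,0,0,0,0],[7,-1.4,-4,0,0,0,0],[7,-1.4,-4,0,0,0,0],[7,-1.4,-4,0,0,0,0],[7,-1.4,-4,0,0,0,0],[7,-1.36,-4,0,0,0,0]]]' >/dev/null
python3 -m inch '[[[7,0,-2.9,0,0,0,0],[7,0,0,0,0,0,0],[7,0,0,0,0,0,0],[7,0,0,0,0,0,0]]]' >/dev/null
python3 - <<'E'
from h import *
plan([.452,.201,.041])
f,P=cloud("wrist"); cv2.imwrite("pics/w1.png",f["color"][:,:,::-1])
m=((P[...,2]>.098)&(P[...,2]<.112)&(np.hypot(P[...,0]-.452,P[...,1]-.201)<.04))
q=P[m]; print(len(q)); 
if len(q)>5: print(cv2.minEnclosingCircle((q[:,:2]*1000).astype(np.float32)),q.mean(0))
E
```

```text
t 1.77 pos [0.4482 0.2063 0.2002] cradle [-0.1556, 0.2537] shift [-0.25 -0.61 15.92] turn [ 0.01 -0.01 -0.06] F [0.4 0.3 0.6] w 0.0697 gf 0.0
1237
((452.4871826171875, 202.19210815429688), 20.204790115356445) [0.45152025 0.20202891 0.1051009 ]
```

View pics/w1.png

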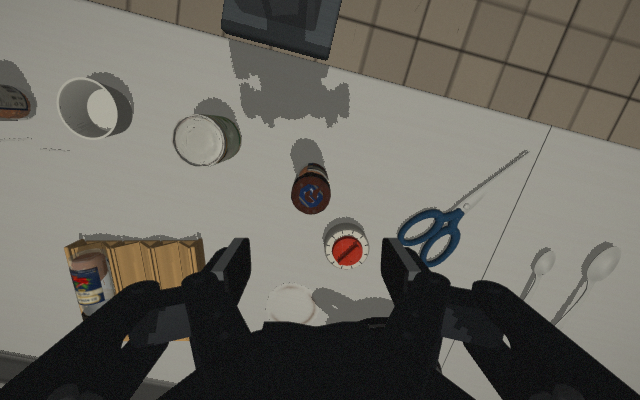

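The wrist view shows the jar cap at (312,195), between the open fingers, with the timer at (347,250) clear. I go down and grip.

```bash
python3 -m inch '[[[7,-0.27,-0.5,1,0,0,0],[7,0,0,3,0,0,0],[7,0,0,3,0,0,0],[7,0,0,3,0,0,0],[7,0,0,3,0,0,0],[7,0,0,2,0,0,0],[7,0,0,0.9,0,0,0],[7,0,0,0,0,0,0]]]' >/dev/null
python3 -m inch '[[[4,0,0,0,0,0,0],[3.5,0,0,0,0,0,0],[3.5,0,0,0,0,0,0],[3.5,0,0,0,0,0,0],[3.5,0,0,0,0,0,0],[3.5,0,0,0,0,0,0]]]' 25
python3 - <<'E'
from h import *
plan(MID-.115*CX+.055*CY+[0,0,.041])
E
```

```text
time: 2.98
position: [0.4544, 0.2024, 0.0434]
tool_rot: [-0.121, 0.993, 0.0, 0.002]
contact_force: [0.2, 1.3, 6.4]
width: 0.0401
grip_force: 26.0
t 2.98 pos [0.4544 0.2024 0.0434] cradle [-0.1506, 0.2484] shift [ -3.65 -19.33   0.25] turn [ 0.    0.04 -0.04] F [0.2 1.3 6.4] w 0.0401 gf 25.998336542397738
```

```bash
python3 -m inch '[[[3.5,-0.4,-1.4,-0.1,0,0,0],[3.5,-0.4,-2.4,0,0,0,0],[3.5,-0.5,-2.6,0,0,0,0],[3.5,-0.5,-2.6,0,0,0,0],[3.5,-0.5,-2.6,0,0,0,0],[3.5,-0.5,-2.6,0,0,0,0],[3.5,-0.4,-2.6,0,0,0,0],[3.5,-0.4,-2.5,0,0,0,0]]]' 
python3 -m inch '[[[3.5,0,0,0,0,0,0],[3.5,0,0,0,0,0,0]]]' >/dev/null
python3 - <<'E'
from h import *
plan(MID-.0835*CX+.055*CY+[0,0,.041])
f,P=cloud("wrist"); cv2.imwrite("pics/w2.png",f["color"][:,:,::-1]); np.save("w2.npy",P)
m=((P[...,2]>.1)&(P[...,2]<.112)); q=P[m]; q=q[np.hypot(*(q[:,:2]-readout.read_state()["position"][:2]).T)<.04]; print(len(q),q.mean(0),cv2.minEnclosingCircle((q[:,:2]*1000).astype(np.float32)))
E
```

```text
time: 3.65
position: [0.5344, 0.0228, 0.0434]
tool_rot: [-0.121, 0.993, 0.001, 0.0]
contact_force: [-1.1, 2.7, 4.1]
width: 0.0398
grip_force: 25.9
t 3.82 pos [0.5354 0.0213 0.0434] cradle [-0.1164, 0.053] shift [-3.29  0.23  0.25] turn [-0.02  0.02 -0.06] F [ 0.8 -2.7  3.7] w 0.0398 gf 26.137694511562586
6561 [0.53199619 0.02069424 0.10531855] ((529.5316162109375, 20.134082794189453), 33.526031494140625)
```

View pics/w2.png

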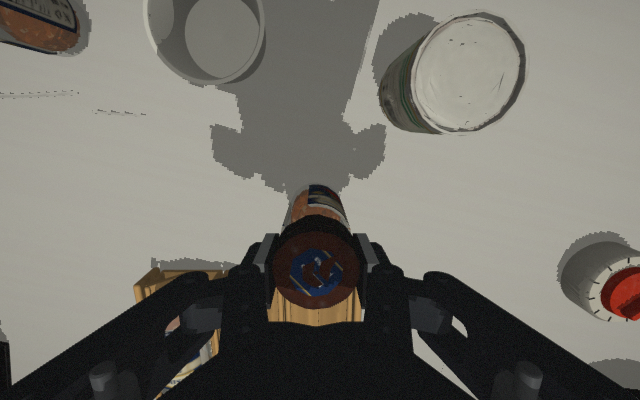

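The jar stands upright between the pads, cap at (315,265), with the trough behind it in line. I advance to the mouth.

```bash
python3 -m inch '[[[3.5,-0.6,0.1,0,0,0,0],[3.5,-0.7,0.1,0,0,0,0],[3.5,-0.7,0,0,0,0,0],[3.5,-0.6,0,0,0,0,0],[3.5,-0.4,0,0,0,0,0],[3.5,0,0,0,0,0,0]]]' 
python3 -m inch '[[[3.5,-0.2,0,0,0,0,0],[3.5,0,0,0,0,0,0]]]' 
python3 -m inch '[[[3.5,-0.2,0,0,0,0,0],[3.5,0,0,0,0,0,0]]]'
python3 - <<'E'
from h import *
plan(MID-.0815*CX+.055*CY+[0,0,.041])
E
```

```text
time: 4.37
position: [0.5627, 0.0332, 0.0432]
tool_rot: [-0.122, 0.992, -0.0, 0.0]
contact_force: [-1.8, -2.3, 5.9]
width: 0.0396
grip_force: 29.6
time: 4.53
position: [0.564, 0.0335, 0.043]
tool_rot: [-0.122, 0.992, -0.0, -0.0]
contact_force: [-1.4, -2.3, 5.6]
width: 0.0401
grip_force: 29.5
time: 4.7
position: [0.5657, 0.034, 0.0428]
tool_rot: [-0.122, 0.993, -0.0, -0.0]
contact_force: [-0.3, -2.6, 5.2]
width: 0.0403
grip_force: 29.3
t 4.7 pos [0.5657 0.034  0.0428] cradle [-0.0839, 0.0579] shift [-0.24 -0.29  0.18] turn [-0.   -0.01 -0.03] F [-0.3 -2.6  5.2] w 0.0403 gf 29.274848772911355
```

```bash
python3 -m inch '[[[3.5,0,-0.25,0,0,0,0],[3.5,-0.2,0,0,0,0,0],[3.5,0,0,0,0,0,0]]]' 
python3 -m inch '[[[3.5,-0.2,0,0,0,0,0],[3.5,0,0,0,0,0,0]]]' 
python3 -m inch '[[[3.5,-0.2,0,0,0,0,0],[3.5,0,0,0,0,0,0]]]'
python3 - <<'E'
from h import *
plan(MID-.0815*CX+.055*CY+[0,0,.041])
f,P=cloud("wrist")
q=P[260:320,240:400].reshape(-1,3); l=q-MID
l=np.c_[l@CX,l@CY,q[:,2]]; l=l[(l[:,0]>-.058)&(l[:,0]<.045)&(l[:,2]<.04)]; print(len(l))
for y in np.arange(.02,.09,.004):
    m=abs(l[:,1]-y)<.002
    if m.sum()>3: print(y.round(3),m.sum(),np.median(l[m,2]).round(4))
E
```

```text
time: 4.95
position: [0.5676, 0.0333, 0.0425]
tool_rot: [-0.122, 0.993, 0.001, -0.001]
contact_force: [-2.1, 1.4, 6.4]
width: 0.04
grip_force: 28.1
time: 5.12
position: [0.5694, 0.0336, 0.0422]
tool_rot: [-0.122, 0.993, 0.001, -0.001]
contact_force: [-0.9, 1.3, 5.0]
width: 0.0395
grip_force: 28.0
time: 5.28
position: [0.5718, 0.0335, 0.042]
tool_rot: [-0.122, 0.993, 0.001, -0.001]
contact_force: [-1.4, 0.8, 2.6]
width: 0.04
grip_force: 27.8
t 5.28 pos [0.5718 0.0335 0.042 ] cradle [-0.0782, 0.0559] shift [ 0.33 -0.09  0.1 ] turn [ 0.02 -0.01 -0.04] F [-1.4  0.8  2.6] w 0.04 gf 27.80851537361741
1993
0.02 59 0.0249
0.024 167 0.0278
0.028 110 0.027
0.032 132 0.0267
0.036 104 0.023
0.04 97 0.0196
0.044 86 0.0161
0.048 73 0.0129
0.052 80 0.0094
0.056 80 0.0086
0.06 64 0.0116
0.064 80 0.0151
0.068 87 0.0184
0.072 106 0.0218
0.076 116 0.0255
0.08 91 0.0279
0.084 187 0.0294
0.088 84 0.0297
```

```bash
python3 -m inch '[[[3.5,-0.2,-0.1,0,0,0,0],[3.5,0,0,0,0,0,0]]]' 
python3 -m inch '[[[3.5,-0.2,0,0,0,0,0],[3.5,0,0,0,0,0,0]]]'
python3 - <<'E'
from h import *
plan(MID-.0815*CX+.055*CY+[0,0,.041])
f,P=cloud("wrist")
l=(P-MID); l=np.stack([l@CX,l@CY,P[...,2]],-1).reshape(-1,3)
c=l[(abs(l[:,0]+.08)<.035)&(abs(l[:,1]-.055)<.019)&(l[:,2]>.096)&(l[:,2]<.114)]
A=np.c_[c[:,:2],np.ones(len(c))]
print(len(c),c.min(0),c.max(0),np.linalg.lstsq(A,c[:,2],rcond=None)[0])
E
```

```text
time: 5.5
position: [0.5751, 0.0318, 0.0422]
tool_rot: [-0.121, 0.993, -0.0, 0.0]
contact_force: [0.0, 1.2, 1.8]
width: 0.0404
grip_force: 27.7
time: 5.67
position: [0.5773, 0.032, 0.0422]
tool_rot: [-0.121, 0.993, -0.0, 0.0]
contact_force: [-0.7, -0.4, -0.0]
width: 0.0398
grip_force: 27.6
t 5.67 pos [0.5773 0.032  0.0422] cradle [-0.0732, 0.0531] shift [0.83 0.19 0.12] turn [-0.01  0.   -0.04] F [-0.7 -0.4 -0. ] w 0.0398 gf 27.60512301698327
6082 [-0.09756435  0.03600314  0.09603626] [-0.05320872  0.07397238  0.11359947] [-0.07773504  0.01763044  0.09839361]
```

The jar now pivots passively in the pads against the lip, at about 5°. I follow the tipping arc in small steps.

```bash
python3 -m inch '[[[3.5,-0.4,0.1,-0.06,0,0,0],[3.5,-0.4,0.05,-0.06,0,0,0],[3.5,-0.4,0,-0.05,0,0,0],[3.5,-0.4,0,0,0,0,0],[3.5,-0.4,0,0,0,0,0],[3.5,-0.3,0,0.04,0,0,0],[3.5,0,0,0,0,0,0]]]'
python3 - <<'E'
from h import *
plan(MID-.0815*CX+.055*CY+[0,0,.041])
f,P=cloud("wrist"); cv2.imwrite("pics/w3.png",f["color"][:,:,::-1])
E
```

```text
time: 6.3
position: [0.5997, 0.0395, 0.0437]
tool_rot: [-0.121, 0.993, -0.0, 0.0]
contact_force: [-0.5, -0.1, -1.4]
width: 0.04
grip_force: 27.5
t 6.3 pos [0.5997 0.0395 0.0437] cradle [-0.0496, 0.0548] shift [3.19 0.   0.27] turn [-0.    0.01 -0.04] F [-0.5 -0.1 -1.4] w 0.04 gf 27.537555992603302
```

View pics/w3.png

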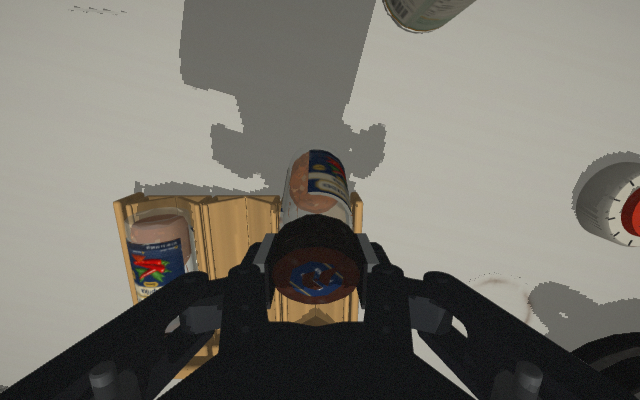

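Tipping works: the cap has gone forward to (315,270) and the jar's flank shows at (320,185), in line with the left trough. I continue the arc, a little lower.

```bash
python3 -m inch '[[[3.5,-0.3,0,0.15,0,0,0],[3.5,-0.4,0,0.08,0,0,0],[3.5,-0.4,0,0.1,0,0,0],[3.5,-0.4,0,0.12,0,0,0],[3.5,-0.4,0,0.15,0,0,0],[3.5,-0.3,0,0.15,0,0,0],[3.5,0,0,0,0,0,0]]]'
python3 - <<'E'
from h import *
plan(MID-.0815*CX+.055*CY+[0,0,.041])
f,P=cloud("scene"); cv2.imwrite("pics/s1.png",cv2.resize(f["color"][140:260,280:440,::-1],(800,600)))
E
```

```text
time: 6.93
position: [0.6211, 0.0446, 0.0361]
tool_rot: [-0.121, 0.993, -0.0, 0.0]
contact_force: [-2.1, -1.6, 1.6]
width: 0.0401
grip_force: 25.9
t 6.93 pos [0.6211 0.0446 0.0361] cradle [-0.0277, 0.0546] shift [ 5.38  0.02 -0.5 ] turn [-0.    0.01 -0.04] F [-2.1 -1.6  1.6] w 0.0401 gf 25.930605120956898
```

View pics/s1.png

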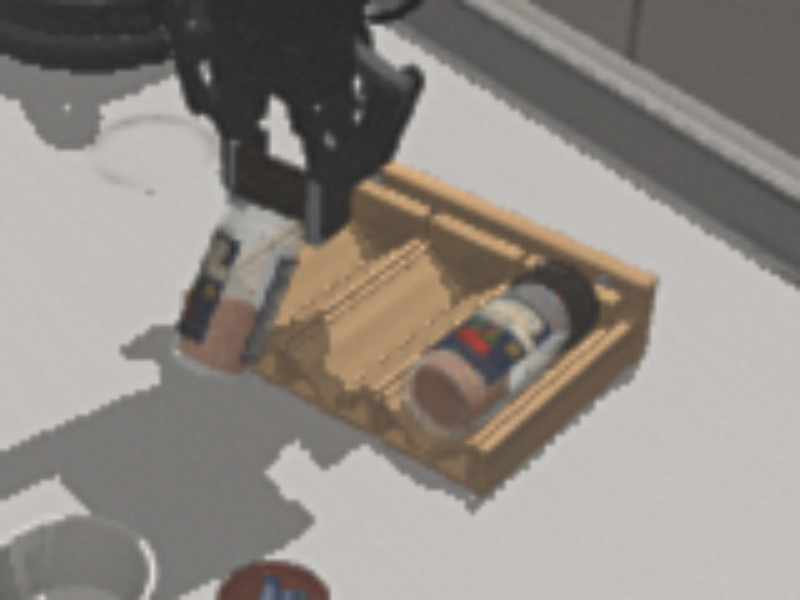

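The jar leans roughly 40–45° over the left trough's mouth, still in line. One more step, then I open so it settles into the V.

```bash
python3 -m inch '[[[3.5,-0.4,0,0.2,0,0,0],[3.5,-0.4,0,0.2,0,0,0],[3.5,0,0,0,0,0,0],[4.6,0,0,0,0,0,0],[5,0,0,0,0,0,0],[5.5,0,0,0,0,0,0],[6,0,0,0,0,0,0],[6,0,0,0,0,0,0]]]' 
python3 -m inch '[[[6,0,0,-1.5,0,0,0],[6,0,0,-3,0,0,0],[6,0,0,-4,0,0,0],[6,2,0,-4,0,0,0],[6,4,0,-1,0,0,0],[5,4,0,0,0,0,0],[3,4,0,0,0,0,0],[1,0,0,0,0,0,0]]]'
python3 - <<'E'
from h import *
plan(MID-.1*CX+.055*CY+[0,0,.03])
f,P=cloud("scene"); cv2.imwrite("pics/s2.png",cv2.resize(f["color"][140:260,280:440,::-1],(800,600)))
E
```

```text
time: 7.65
position: [0.6281, 0.0466, 0.0324]
tool_rot: [-0.121, 0.993, 0.0, 0.0]
contact_force: [-0.3, -0.4, -0.6]
width: 0.0598
grip_force: 0.0
time: 8.32
position: [0.4832, 0.0134, 0.1612]
tool_rot: [-0.121, 0.993, 0.001, -0.006]
contact_force: [-0.4, 0.7, -2.0]
width: 0.0265
grip_force: 0.0
t 8.32 pos [0.4832 0.0134 0.1612] cradle [-0.169, 0.0581] shift [-7.05 -0.32 13.04] turn [ 0.04 -0.11 -0.05] F [-0.4  0.7 -2. ] w 0.0265 gf 0.0
```

View pics/s2.png

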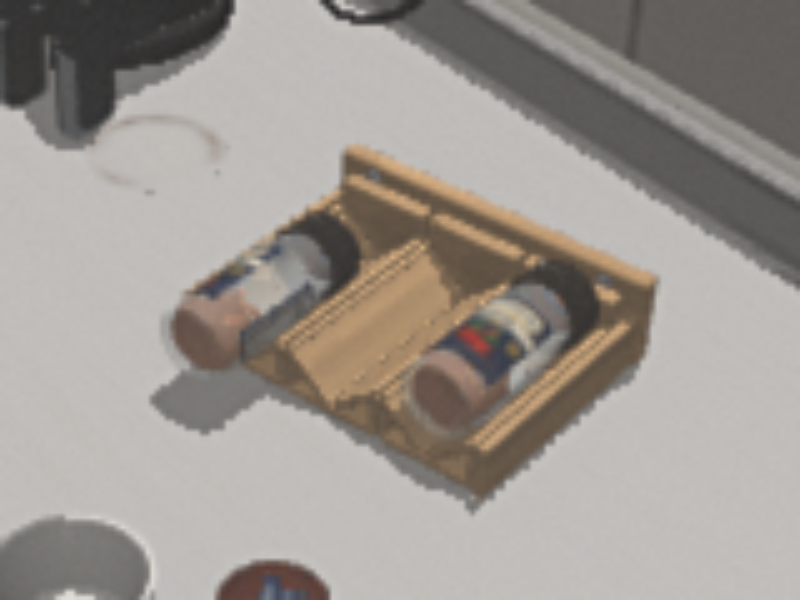

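The jar lies in the left trough with its base about 2 cm out. I push it home with closed fingers at axis height, watching the force.

```bash
python3 -m inch '[[[0,-1.5,-0.15,0,0,0,0],[0,-1.5,-0.15,0,0,0,0],[0,0,0,3,0,0,0],[0,0,0,3,0,0,0],[0,0,0,3,0,0,0],[0,0,0,2.5,0,0,0],[0,0,0,1.8,0,0,0],[0,0,0,0,0,0,0]]]' >/dev/null
python3 -m inch '[[[0,-0.5,0,0,0,0,0],[0,-0.6,0,0,0,0,0],[0,-0.6,0,0,0,0,0],[0,-0.6,0,0,0,0,0],[0,-0.6,0,0,0,0,0],[0,-0.6,0,0,0,0,0],[0,0,0,0,0,0,0]]]'
python3 - <<'E'
from h import *
plan(MID-.066*CX+.055*CY+[0,0,.028])
E
```

```text
time: 9.62
position: [0.5594, 0.0261, 0.0324]
tool_rot: [-0.121, 0.993, -0.0, 0.001]
contact_force: [-0.4, 0.3, 0.3]
width: 0.0003
grip_force: 0.0
t 9.62 pos [0.5594 0.0261 0.0324] cradle [-0.0921, 0.0517] shift [-2.6   0.34  0.45] turn [-0.01  0.03 -0.04] F [-0.4  0.3  0.3] w 0.0003 gf 0.0
```

```bash
python3 -m inch '[[[0,0,0.33,0.3,0,0,0],[0,-0.4,0,0,0,0,0],[0,-0.4,0,0,0,0,0],[0,-0.4,0,0,0,0,0],[0,-0.4,0,0,0,0,0],[0,0,0,0,0,0,0]]]' 
python3 -m inch '[[[0,-0.3,0,0,0,0,0],[0,-0.3,0,0,0,0,0],[0,0,0,0,0,0,0]]]' 
python3 -m inch '[[[0,-0.2,0,0,0,0,0],[0,0,0,0,0,0,0]]]'
python3 - <<'E'
from h import *
plan(MID-.066*CX+.055*CY+[0,0,.028])
E
```

```text
time: 10.12
position: [0.5731, 0.033, 0.0288]
tool_rot: [-0.121, 0.993, -0.0, 0.001]
contact_force: [0.4, -0.2, 1.0]
width: 0.0002
grip_force: 0.0
time: 10.37
position: [0.5785, 0.0344, 0.0287]
tool_rot: [-0.121, 0.993, -0.0, 0.0]
contact_force: [0.7, -0.3, -0.2]
width: -0.0003
grip_force: 0.0
time: 10.53
position: [0.5801, 0.0349, 0.0286]
tool_rot: [-0.121, 0.993, -0.0, 0.0]
contact_force: [0.2, 0.3, 0.1]
width: -0.0001
grip_force: 0.0
t 10.53 pos [0.5801 0.0349 0.0286] cradle [-0.0698, 0.0552] shift [-0.38 -0.02  0.06] turn [-0.    0.   -0.04] F [0.2 0.3 0.1] w -0.0001 gf 0.0
```

```bash
for i in 1; do python3 -m inch '[[[0,-0.2,0,0,0,0,0],[0,0,0,0,0,0,0]]]' | sed -n '2p;4p'
python3 -m inch '[[[0,-0.2,0,0,0,0,0],[0,0,0,0,0,0,0]]]' | sed -n '2p;4p'
python3 -m inch '[[[0,-0.2,0,0,0,0,0],[0,0,0,0,0,0,0]]]' | sed -n '2p;4p'; done
python3 - <<'E'
from h import *
plan(MID-.066*CX+.055*CY+[0,0,.028])
_,P=cloud("top")
l=(P-MID); l=np.stack([l@CX,l@CY,P[...,2]],-1).reshape(-1,3)
for y in(-.055,.055):
    c=l[(abs(l[:,1]-y)<.006)&(l[:,2]>.046)&(l[:,2]<.06)&(l[:,0]<.047)]; print(y,len(c),np.percentile(c[:,0],[0,2,50,98,100]).round(4))
E
```

```text
position: [0.582, 0.0354, 0.0286]
contact_force: [-0.2, 0.2, -0.0]
position: [0.584, 0.0359, 0.0286]
contact_force: [-0.5, 0.2, 0.5]
position: [0.586, 0.0363, 0.0286]
contact_force: [-0.7, -0.9, 0.1]
t 11.03 pos [0.586  0.0363 0.0286] cradle [-0.0638, 0.0552] shift [ 0.22 -0.02  0.06] turn [-0.    0.   -0.04] F [-0.7 -0.9  0.1] w -0.0001 gf 0.0
-0.055 233 [-0.0572 -0.0547 -0.0059  0.044   0.0461]
0.055 13 [-0.0787 -0.0784 -0.0754 -0.0725 -0.0722]
```

```bash
python3 -m inch '[[[0,-0.2,0,0,0,0,0],[0,0,0,0,0,0,0]]]' | sed -n '2p;4p'
python3 -m inch '[[[0,-0.2,0,0,0,0,0],[0,0,0,0,0,0,0]]]' | sed -n '2p;4p'
python3 - <<'E'
from h import *
plan(MID-.066*CX+.055*CY+[0,0,.028])
f,P=cloud("scene"); cv2.imwrite("pics/s3.png",cv2.resize(f["color"][140:260,280:440,::-1],(800,600)))
E
```

```text
position: [0.5879, 0.0369, 0.0286]
contact_force: [-0.2, 0.5, -0.2]
position: [0.5899, 0.0373, 0.0286]
contact_force: [0.6, -0.4, -0.7]
t 11.42 pos [0.5899 0.0373 0.0286] cradle [-0.0597, 0.0552] shift [ 0.63 -0.02  0.06] turn [-0.    0.   -0.04] F [ 0.6 -0.4 -0.7] w -0.0001 gf 0.0
```

View pics/s3.png

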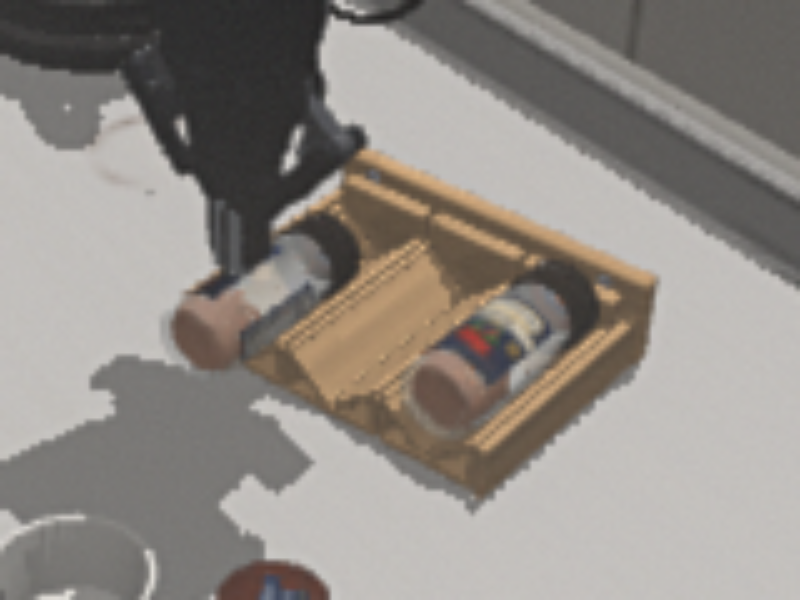

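Run:
```python
from h import *
f,P=cloud("scene"); s=readout.read_state()
W=rot(f["rotation"]); 
def proj(p):
    c=W.T@(np.array(p)-f["xyz"]); k=f["K"]@c; k=k[:2]/k[2]; return ((k-[280,140])*5).round()
print("tcp",proj(s["position"]))
for x in(-.085,-.06,.05): print(x,proj(MID+x*CX+.055*CY+[0,0,.033]))
for u,v in((205,340),(240,250),(225,250),(325,250),(280,260),(440,390)):
    p=P[140+v//5,280+u//5]; l=p-MID; print((u,v),(l@CX).round(4),(l@CY).round(4),p[2].round(4))
```

```text
tcp [238. 316.]
-0.085 [204. 334.]
-0.06 [238. 309.]
0.05 [379. 209.]
(205, 340) -0.0945 0.0458 0.0398
(240, 250) -0.0664 0.0486 0.0739
(225, 250) -0.0705 0.0542 0.0736
(325, 250) -0.0119 0.0414 0.0474
(280, 260) -0.0371 0.0487 0.052
(440, 390) -0.052 -0.0559 0.038
```

Run:
```python
from h import *
for n in("wrist","scene"):
    f,P=cloud(n); l=P-MID; l=np.stack([l@CX,l@CY,P[...,2]],-1).reshape(-1,3)
    print(n)
    for x in np.arange(-.13,.06,.008):
        r=[]
        for y in np.arange(.02,.1,.006):
            m=(abs(l[:,0]-x)<.004)&(abs(l[:,1]-y)<.003)
            r.append("%3d"%(1000*np.median(l[m,2])) if m.any() else " --")
        print("%.3f"%x," ".join(r))
```

```text
wrist
-0.130   0   0   0   0   0   0   0   0   0   0   0   0   0   0
-0.122   0   0   0   0   0   0   0   0   0   0   0   0   0   0
-0.114   0   0   0   0   0   0   0   0   0   0   0   0   0   0
-0.106   0   0   0   0   0   0   0   0   0   0   0   0   0   0
-0.098   0   0   0   0   1   1   0   1  12   0   0   0   0   0
-0.090   0   0   0  44  49  52  53  51  48  39   0   0   0   0
-0.082   0   0   0 157 158 156  54 156 157 158   0   0   0   0
-0.074 124 120 145 143 138 140 144 140 139 145 117 118 125 135
-0.066 133 147 142 103  73 139 140 137  70 108 146 128 134 145
-0.058 132  28 115  45  49 107  97 107  48  43 115 114 134 135
-0.050 118 115  28  43  -- 108  97 109  --  41  28 116 120   0
-0.042  24  27  28  42  --  --  --  --  --  38  27  29   0   0
-0.034  24  27  27  --  --  --  --  --  --  25  27  29   0   0
-0.026  23  27  28  --  --  --  --  --  --  --  26  29   0   0
-0.018  23  19  --  --  --  --  51  --  --  --  21  --   0   0
-0.010  --  --  --  --  --  53  53  --  --  --  --  --   0   0
-0.002  --  --  --  --  --  54  53  --  --  --  --  --   0   0
0.006  --  --  --  --  
[... 1221 characters left out ...]
--  --  --  --
-0.026  24  27  27  40  48  52  53  52  50  --  --  --  --  --
-0.018  23  26  29  34  46  50  51  --  --  --  --  --  --  --
-0.010  22  27  28  34  46  51  53  52  48  44  --  --  --  --
-0.002  23  26  27  40  50  53  54  53  50  --  --  31  --  --
0.006  23  27  28  40  50  51  52  53  50  --  --  --  --  --
0.014  23  27  26  22  --  --  --  --  --  --  --  28  --  --
0.022  24  27  26  21  16  --  --  --  --  --  --  30  --  --
0.030  25  26  27  20  17  11  --  --  --  --  --  30  --  --
0.038  23  26  28  21  15  12   8  12  --  --  27  29  --  --
0.046  29  27  34  30  24  27  21  20  25  26  28  29  --  --
0.054  41  35  40  39  37  40  38  34  38  41  33  29  --  --
```

```bash
python3 -m inch '[[[0,1,0,0,0,0,0],[0,1,0,0,0,0,0],[0,1,0,0,0,0,0],[0,1,0,0,0,0,0],[0,1,0,0,0,0,0],[0,1,0,0,0,0,0],[0,1,0,0,0,0,0],[0,0,0,0,0,0,0]]]'
python3 - <<'E'
from h import *
plan(MID-.066*CX+.055*CY+[0,0,.028])
f,P=cloud("scene"); cv2.imwrite("pics/s4.png",cv2.resize(f["color"][140:260,240:400,::-1],(800,600)))
E
```

```text
time: 12.28
position: [0.519, 0.0203, 0.0281]
tool_rot: [-0.121, 0.993, 0.0, -0.001]
contact_force: [-0.1, 0.4, -1.0]
width: 0.0001
grip_force: 0.0
t 12.28 pos [0.519  0.0203 0.0281] cradle [-0.1326, 0.056] shift [-6.66 -0.07 -0.01] turn [ 0.01 -0.02 -0.05] F [-0.1  0.4 -1. ] w 0.0001 gf 0.0
```

View pics/s4.png

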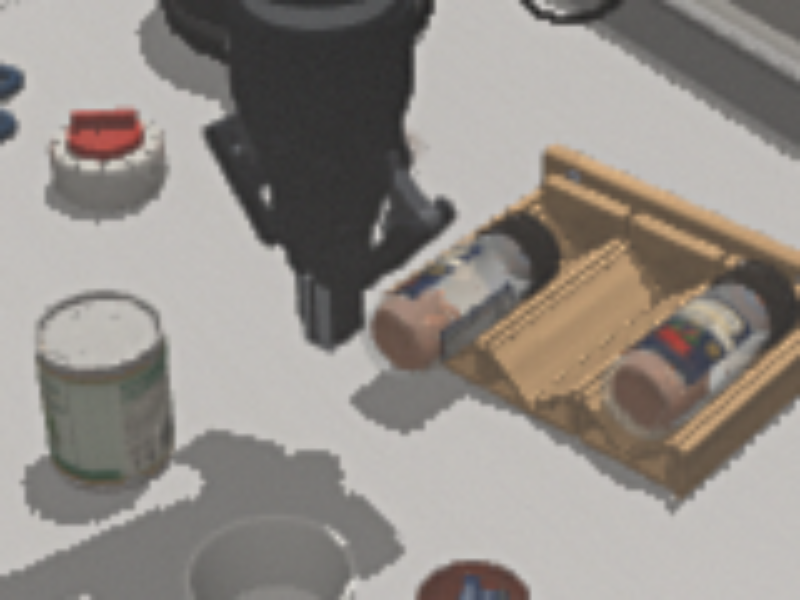

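The closed fingers passed to the jar's place with no force, and the jar has not moved (base still at (405,335) in this crop, sticking out about 35 mm). I try a short push with the fingers slightly open and measure whether the base moves.

```bash
cat >> h.py <<'E'
def ends(y0,name="scene"):
    f,P=cloud(name); l=P-MID; l=np.stack([l@CX,l@CY,P[...,2]],-1).reshape(-1,3)
    c=l[(abs(l[:,1]-y0)<.019)&(l[:,2]>.036)&(l[:,2]<.056)&(l[:,0]<.048)&(l[:,0]>-.13)]
    print("jar x range",y0,len(c),np.percentile(c[:,0],[0,1,2,98,99,100]).round(4))
E
python3 - <<'E'
from h import *
ends(.055);ends(.055,"top");ends(-.055,"top");ends(-.055)
E
python3 -m inch '[[[1.5,-0.3,0,0,0,0,0],[1.5,-0.4,0,0,0,0,0],[1.5,-0.5,0,0,0,0,0],[1.5,-0.5,0,0,0,0,0],[1.5,-0.5,0,0,0,0,0],[1.5,-0.5,0,0,0,0,0],[1.5,-0.5,0,0,0,0,0],[1.5,0,0,0,0,0,0]]]'
python3 - <<'E'
from h import *
plan(MID-.066*CX+.055*CY+[0,0,.028]); ends(.055)
E
```

```text
jar x range 0.055 496 [-0.0986 -0.0968 -0.0964  0.0071  0.0099  0.048 ]
jar x range 0.055 1 [0.0478 0.0478 0.0478 0.0478 0.0478 0.0478]
jar x range -0.055 616 [-0.0565 -0.0557 -0.0547  0.046   0.0465  0.048 ]
jar x range -0.055 535 [-0.0582 -0.0566 -0.056   0.0443  0.0461  0.0471]
time: 13.2
position: [0.554, 0.0283, 0.0288]
tool_rot: [-0.121, 0.993, -0.0, 0.001]
contact_force: [0.2, 0.3, 0.7]
width: 0.0149
grip_force: 0.0
t 13.2 pos [0.554  0.0283 0.0288] cradle [-0.0967, 0.0552] shift [-3.07 -0.01  0.08] turn [-0.    0.01 -0.04] F [0.2 0.3 0.7] w 0.0149 gf 0.0
jar x range 0.055 448 [-0.0975 -0.0967 -0.0962  0.007   0.0288  0.048 ]
```

```bash
python3 -m inch '[[[1.5,1.5,0,0,0,0,0],[1.5,1.5,0,0,0,0,0],[6,0,0,-0.3,0,0,0],[6,0,0,0,0,0,0],[6,-1,0,0,0,0,0],[6,-1.5,0,0,0,0,0],[6,-1.3,0,0,0,0,0],[6,-0.6,0,0,0,0,0]]]' >/dev/null
python3 -m inch '[[[4,0,0,0,0,0,0],[3.5,0,0,0,0,0,0],[3.5,0,0,0,0,0,0],[3.5,0,0,0,0,0,0],[3.5,0,0,0,0,0,0]]]' 25
python3 - <<'E'
from h import *
plan(MID-.043*CX+.055*CY+[0,0,.031]); ends(.055)
E
```

```text
time: 14.33
position: [0.5655, 0.0315, 0.0314]
tool_rot: [-0.121, 0.993, 0.0, -0.0]
contact_force: [0.1, 0.2, 0.6]
width: 0.0351
grip_force: 0.0
t 14.33 pos [0.5655 0.0315 0.0314] cradle [-0.0847, 0.0555] shift [-4.18 -0.03  0.04] turn [ 0.   -0.01 -0.04] F [0.1 0.2 0.6] w 0.0351 gf 0.0
jar x range 0.055 390 [-0.0982 -0.0972 -0.0961  0.0075  0.0473  0.048 ]
```

```bash
python3 -m inch '[[[2.5,0,0,0,0,0,0],[2.5,0,0,0,0,0,0],[2.5,0,0,0,0,0,0]]]' 25 | tail -3; echo
python3 -m inch '[[[0.5,0,0,0,0,0,0],[0.5,0,0,0,0,0,0],[0.5,0,0,0,0,0,0],[0.5,0,0,0,0,0,0]]]' 25 | tail -3
python3 - <<'E'
from h import *
ends(.055)
f=cams.grab_frame("wrist"); M=f["mount"]; z=f["z_map"]; K=f["K"]
v,u=np.mgrid[:400,:640]; p=np.stack([(u-K[0,2])/K[0,0]*z,(v-K[1,2])/K[1,1]*z,z],-1)@M[:3,:3].T+M[:3,3]
m=(z>0)&(abs(p[...,1])<.03)&(abs(p[...,0])<.02)&(p[...,2]<.01)&(p[...,2]>-.06)
for a in np.arange(-.06,.01,.005):
    k=m&(abs(p[...,2]-a)<.0025)
    if k.any(): print(a.round(3),k.sum(),p[k][:,0].min().round(3),p[k][:,0].max().round(3),p[k][:,1].min().round(3),p[k][:,1].max().round(3))
E
```

```text
contact_force: [-0.1, 0.2, -0.7]
width: 0.0248
grip_force: 0.0

contact_force: [0.1, 0.8, 0.5]
width: 0.0049
grip_force: 0.0
jar x range 0.055 468 [-0.0983 -0.097  -0.0965  0.0064  0.0076  0.0479]
-0.06 154 0.003 0.011 -0.016 0.016
-0.055 257 0.005 0.011 -0.016 0.016
-0.05 244 0.005 0.011 -0.016 0.016
-0.045 214 0.005 0.011 -0.016 0.016
-0.04 169 0.005 0.011 -0.016 0.016
-0.035 92 -0.012 0.01 -0.012 0.009
-0.03 21 -0.001 0.006 -0.002 0.003
-0.025 247 -0.02 0.011 -0.005 0.003
-0.02 707 -0.02 0.012 -0.014 0.014
-0.015 346 -0.005 0.012 -0.019 0.018
-0.01 254 -0.01 0.012 -0.02 0.019
-0.005 150 -0.008 0.012 -0.021 0.02
-0.0 149 -0.002 0.012 -0.02 0.02
0.005 147 0.009 0.012 -0.018 0.017
```

The fingers close through where the image shows the jar's base. I probe from above, over mid-jar, to learn whether the jar is solid there.

```bash
python3 -m inch '[[[0,0,0,-2,0,0,0],[0,0,0,-2,0,0,0],[0,-2.5,0,-0.5,0,0,0],[0,-2.5,0,0,0,0,0],[0,0,0,0,0,0,0],[0,0,0,1,0,0,0],[0,0,0,0.5,0,0,0],[0,0,0,0,0,0,0]]]' | sed -n '2p;4p'
python3 -m inch '[[[0,0,0,0.3,0,0,0],[0,0,0,0,0,0,0]]]'  | sed -n '2p;4p'
python3 -m inch '[[[0,0,0,0.3,0,0,0],[0,0,0,0,0,0,0]]]'  | sed -n '2p;4p'
python3 -m inch '[[[0,0,0,0.3,0,0,0],[0,0,0,0,0,0,0]]]'  | sed -n '2p;4p'
python3 - <<'E'
from h import *
plan(MID-.043*CX+.055*CY+[0,0,.031]); ends(.055)
E
```

```text
position: [0.6113, 0.0436, 0.0584]
contact_force: [-0.5, 0.2, 0.3]
position: [0.6132, 0.0435, 0.0573]
contact_force: [-0.0, -1.1, -0.2]
position: [0.6142, 0.0435, 0.0551]
contact_force: [0.6, -0.4, 0.2]
position: [0.6144, 0.0436, 0.0522]
contact_force: [-0.1, -0.3, -0.2]
t 16.23 pos [0.6144 0.0436 0.0522] cradle [-0.0344, 0.0552] shift [ 0.86 -0.02  2.12] turn [ 0.   -0.   -0.04] F [-0.1 -0.3 -0.2] w 0.0001 gf 0.0
jar x range 0.055 505 [-0.0974 -0.0968 -0.0964  0.0067  0.0077  0.0474]
```

```bash
python3 -m inch '[[[0,0,0,0.3,0,0,0],[0,0,0,0,0,0,0]]]'  | sed -n '2p;4p'
python3 -m inch '[[[0,0,0,0.3,0,0,0],[0,0,0,0,0,0,0]]]'  | sed -n '2p;4p'
python3 -m inch '[[[0,0,0,0.5,0,0,0],[0,0,0,0,0,0,0]]]'  | sed -n '2p;4p'
python3 - <<'E'
from h import *
plan(MID-.043*CX+.055*CY+[0,0,.031]); ends(.055)
E
```

```text
position: [0.6144, 0.0436, 0.0491]
contact_force: [-0.5, -0.3, -0.5]
position: [0.6143, 0.0436, 0.0459]
contact_force: [-0.7, 0.3, -0.5]
position: [0.614, 0.0436, 0.0405]
contact_force: [-0.4, 0.6, -0.7]
t 16.78 pos [0.614  0.0436 0.0405] cradle [-0.0348, 0.0553] shift [ 0.82 -0.04  0.95] turn [ 0.   -0.01 -0.04] F [-0.4  0.6 -0.7] w -0.0001 gf 0.0
jar x range 0.055 499 [-0.0975 -0.0967 -0.0961  0.0067  0.0081  0.048 ]
```

```bash
python3 -m inch '[[[0,0,0,-2,0,0,0],[0,0,-2.77,0,0,0,0],[0,0,0,0,0,0,0],[0,0,0,1.5,0,0,0],[0,0,0,1,0,0,0],[0,0,0,0.3,0,0,0],[0,0,0,0,0,0,0]]]' | sed -n '2p;4p'
python3 -m inch '[[[0,0,0,0.2,0,0,0],[0,0,0,0,0,0,0]]]'  | sed -n '2p;4p'
python3 -m inch '[[[0,0,0,0.2,0,0,0],[0,0,0,0,0,0,0]]]'  | sed -n '2p;4p'
python3 -m inch '[[[0,0,0,0.2,0,0,0],[0,0,0,0,0,0,0]]]'  | sed -n '2p;4p'
python3 - <<'E'
from h import *
plan(MID-.043*CX+.055*CY+[0,0,.031]); ends(.055)
E
```

```text
position: [0.6194, 0.0171, 0.0314]
contact_force: [0.4, 0.0, 0.8]
position: [0.6214, 0.0169, 0.0315]
contact_force: [-0.3, 0.7, 0.1]
position: [0.6215, 0.0168, 0.0297]
contact_force: [-0.2, -0.3, -0.5]
position: [0.6213, 0.0167, 0.0274]
contact_force: [-0.0, -0.0, 0.1]
t 17.92 pos [0.6213 0.0167 0.0274] cradle [-0.0343, 0.0275] shift [ 0.88  2.75 -0.36] turn [ 0.   -0.   -0.04] F [-0.  -0.   0.1] w -0.0 gf 0.0
jar x range 0.055 378 [-0.0985 -0.0974 -0.0965 -0.0116  0.0066  0.0478]
```

```bash
python3 -m inch '[[[0,0,0,0.2,0,0,0],[0,0,0,0,0,0,0]]]'  | sed -n '2p;4p'
python3 -m inch '[[[0,0,0,0.2,0,0,0],[0,0,0,0,0,0,0]]]'  | sed -n '2p;4p'
python3 -m inch '[[[0,0,0,0.2,0,0,0],[0,0,0,0,0,0,0]]]'  | sed -n '2p;4p'
```

```text
position: [0.6212, 0.0167, 0.0253]
contact_force: [0.1, -0.1, 0.2]
position: [0.6211, 0.0167, 0.0231]
contact_force: [-0.2, -0.1, 0.6]
position: [0.6211, 0.0167, 0.0211]
contact_force: [0.7, -0.3, 0.3]
```

Run:
```python
from h import *
f=cams.grab_frame("scene"); W=rot(f["rotation"])
def proj(p):
    c=W.T@(np.array(p)-f["xyz"]); k=f["K"]@c; k=k[:2]/k[2]; return ((k-[240,140])*5).round()
for z in(0,.0281,.04,.05,.06): print(z,proj([.519,.0203,z]))
```

```text
0 [335. 438.]
0.0281 [333. 391.]
0.04 [332. 370.]
0.05 [331. 353.]
0.06 [331. 335.]
```

In s4 the fingers really end about 24 mm above the reported TCP: the tip appears at (330,345), against (333,391) predicted. So my passes went over the jar, and it is solid after all. Adding that offset, I push at the true height.

```bash
python3 -m inch '[[[0,0,0,-2.5,0,0,0],[0,0,0,-2.5,0,0,0],[0,3.5,1,0,0,0,0],[0,3.5,1,0,0,0,0],[0,4,0.75,0,0,0,0],[0,0,0,0,0,0,0],[0,0,0,3,0,0,0],[0,0,0,1,0,0,0]]]' >/dev/null
python3 - <<'E'
from h import *
plan(MID-.125*CX+.055*CY+[0,0,.006])
f,P=cloud("wrist"); s=readout.read_state()
T=(P-s["position"])@rot(s["tool_rot"]); m=(abs(T[...,1])<.02)&(abs(T[...,0])<.014)
h=np.histogram(T[m][:,2],np.arange(-.07,.05,.004)); print([(round(a,3),int(n)) for a,n in zip(h[1],h[0]) if n])
E
```

```text
t 19.18 pos [0.5057 0.0171 0.0297] cradle [-0.1463, 0.0562] shift [-2.14 -0.11  2.37] turn [ 0.01 -0.03 -0.05] F [-0.4  0.6 -1.1] w -0.0 gf 0.0
[(np.float64(-0.07), 327), (np.float64(-0.066), 136), (np.float64(-0.062), 221), (np.float64(-0.058), 201), (np.float64(-0.054), 195), (np.float64(-0.05), 190), (np.float64(-0.046), 150), (np.float64(-0.042), 125), (np.float64(-0.038), 26), (np.float64(0.026), 1784), (np.float64(0.03), 1)]
```

```bash
python3 -m inch '[[[0,-0.8,-0.1,1.2,0,0,0],[0,-0.3,0,1.2,0,0,0],[0,0,0,0.25,0,0,0],[0,0,0,0,0,0,0],[0,-0.4,0,0,0,0,0],[0,-0.4,0,0,0,0,0],[0,-0.4,0,0,0,0,0],[0,0,0,0,0,0,0]]]'
python3 - <<'E'
from h import *
plan(MID-.066*CX+.055*CY+[0,0,.003]); ends(.055)
f=cams.grab_frame("scene");cv2.imwrite("pics/s5.png",cv2.resize(f["color"][140:260,270:430,::-1],(800,600)))
E
```

```text
time: 19.9
position: [0.5325, 0.0214, 0.0061]
tool_rot: [-0.121, 0.993, -0.0, 0.001]
contact_force: [-0.4, -0.5, -0.1]
width: -0.0001
grip_force: 0.0
t 19.9 pos [0.5325 0.0214 0.0061] cradle [-0.1193, 0.0538] shift [-5.32  0.14  0.33] turn [-0.01  0.03 -0.04] F [-0.4 -0.5 -0.1] w -0.0001 gf 0.0
jar x range 0.055 421 [-0.1298 -0.1296 -0.129   0.007   0.0077  0.0475]
```

View pics/s5.png

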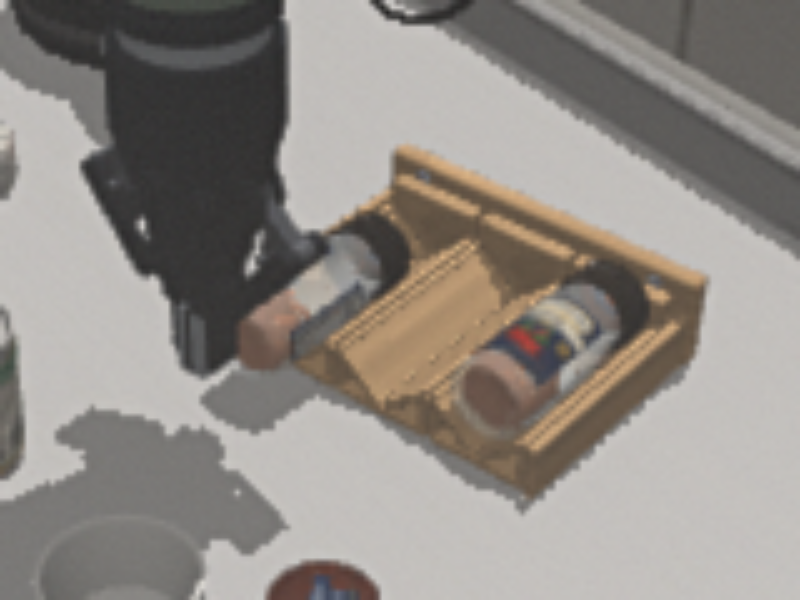

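The fingers now stand right behind the base at (245,340), at jar height. That was the last picture; I push on using numbers.

```bash
python3 -m inch '[[[0,-0.4,0.14,0.15,0,0,0],[0,-0.4,0,0,0,0,0],[0,-0.5,0,0,0,0,0],[0,-0.5,0,0,0,0,0],[0,-0.5,0,0,0,0,0],[0,-0.5,0,0,0,0,0],[0,-0.5,0,0,0,0,0],[0,0,0,0,0,0,0]]]' | sed -n '2p;4p'
python3 - <<'E'
from h import *
plan(MID-.066*CX+.055*CY+[0,0,.003]); ends(.055)
E
python3 -m inch '[[[0,-0.4,0,0,0,0,0],[0,-0.4,0,0,0,0,0],[0,0,0,0,0,0,0]]]' | sed -n '2p;4p'
python3 -m inch '[[[0,-0.3,0,0,0,0,0],[0,0,0,0,0,0,0]]]' | sed -n '2p;4p'
python3 -m inch '[[[0,-0.2,0,0,0,0,0],[0,0,0,0,0,0,0]]]' | sed -n '2p;4p'
python3 - <<'E'
from h import *
plan(MID-.066*CX+.055*CY+[0,0,.003]); ends(.055)
E
```

```text
position: [0.5638, 0.0309, 0.0038]
contact_force: [0.3, -0.6, 1.1]
t 20.67 pos [0.5638 0.0309 0.0038] cradle [-0.0865, 0.0553] shift [-2.05 -0.02  0.08] turn [-0.    0.02 -0.04] F [ 0.3 -0.6  1.1] w -0.0 gf 0.0
jar x range 0.055 389 [-0.0988 -0.0983 -0.0978  0.0296  0.0331  0.048 ]
position: [0.571, 0.0327, 0.0037]
contact_force: [0.8, 0.6, 0.1]
position: [0.5735, 0.0334, 0.0037]
contact_force: [-1.5, 0.2, 0.9]
position: [0.5751, 0.0339, 0.0036]
contact_force: [0.1, -0.2, -0.7]
t 21.3 pos [0.5751 0.0339 0.0036] cradle [-0.0748, 0.0555] shift [-0.88 -0.04  0.06] turn [-0.    0.   -0.04] F [ 0.1 -0.2 -0.7] w 0.0001 gf 0.21529724367862713
jar x range 0.055 372 [-0.0874 -0.0865 -0.0861  0.0389  0.0398  0.0418]
```

The jar is moving; its cap is now at about +40 mm. I continue until the stop.

```bash
python3 -m inch '[[[0,-0.3,0,0,0,0,0],[0,-0.3,0,0,0,0,0],[0,0,0,0,0,0,0]]]' | sed -n '2p;4p'
python3 -m inch '[[[0,-0.2,0,0,0,0,0],[0,0,0,0,0,0,0]]]' | sed -n '2p;4p'
python3 -m inch '[[[0,-0.15,0,0,0,0,0],[0,0,0,0,0,0,0]]]' | sed -n '2p;4p'
python3 -m inch '[[[0,-0.1,0,0,0,0,0],[0,0,0,0,0,0,0]]]' | sed -n '2p;4p'
python3 - <<'E'
from h import *
plan(MID-.066*CX+.055*CY+[0,0,.003]); ends(.055)
E
```

```text
position: [0.5816, 0.0354, 0.0037]
contact_force: [1.0, 0.3, 0.5]
position: [0.5826, 0.0358, 0.0035]
contact_force: [-2.0, -0.1, 0.6]
position: [0.5824, 0.0359, 0.0033]
contact_force: [-5.9, -1.2, 4.6]
position: [0.5824, 0.0358, 0.0033]
contact_force: [-8.0, -2.9, 7.0]
t 22.1 pos [0.5824 0.0358 0.0033] cradle [-0.0674, 0.0556] shift [-0.14 -0.06  0.03] turn [ 0.   -0.06 -0.04] F [-8.  -2.9  7. ] w -0.0001 gf 4.059509262442589
jar x range 0.055 370 [-0.0798 -0.0788 -0.0782  0.0463  0.0467  0.0471]
```

The cap is at the stop: force 8 N, and the cap end reads 46–47 mm, the same as the jar already laid. I back off, check, and go to jar_1.

```bash
python3 -m inch '[[[0,1,0,0,0,0,0],[0,2,0,0,0,0,0],[0,2,0,-1,0,0,0],[1,0,0,-4,0,0,0],[3,0,0,-4,0,0,0],[5,0,0,-4,0,0,0],[6,0,0,-3,0,0,0],[7,0,0,0,0,0,0]]]' >/dev/null
python3 - <<'E'
from h import *
plan([.4491,-.1812,.16]); ends(.055); ends(-.055)
E
```

```text
t 22.82 pos [0.543  0.0238 0.1725] cradle [-0.1084, 0.0536] shift [ 14.08 -17.63   1.12] turn [-0.06  0.16 -0.04] F [0.6 0.2 0.4] w 0.0583 gf 0.0
jar x range 0.055 453 [-0.0573 -0.0562 -0.0559  0.0447  0.0461  0.0479]
jar x range -0.055 527 [-0.0578 -0.0565 -0.0559  0.0451  0.0462  0.0475]
```

Jar 1 of 2 is home: its ends match those of the jar already laid. Now to jar_1.

```bash
python3 -m inch '[[[7,2.5,-3,0,0,0,0],[7,2.6,-3.2,0,0,0,0],[7,2.6,-3.2,0,0,0,0],[7,2.6,-3.2,0,0,0,0],[7,2.6,-3.2,0,0,0,0],[7,0.9,-1.8,0,0,0,0],[7,0,0,0,0,0,0],[7,0,0,0,0,0,0]]]' >/dev/null
python3 - <<'E'
from h import *
plan([.4491,-.1812,.041])
f,P=cloud("wrist")
q=P[(P[...,2]>.1)&(P[...,2]<.11)&(np.hypot(P[...,0]-.449,P[...,1]+.181)<.035)]; print(len(q),cv2.minEnclosingCircle((q[:,:2]*1000).astype(np.float32)))
E
```

```text
t 23.58 pos [ 0.4437 -0.1798  0.1616] cradle [-0.2547, -0.1195] shift [-0.52 -0.3  12.06] turn [ 0.03 -0.02 -0.07] F [ 0.9  0.6 -0. ] w 0.0698 gf 0.0
1617 ((449.8977355957031, -180.75619506835938), 20.4248046875)
```

```bash
python3 -m inch '[[[7,-0.6,-0.25,0,0,0,0],[7,0,0,2,0,0,0],[7,0,0,3,0,0,0],[7,0,0,3,0,0,0],[7,0,0,2.5,0,0,0],[7,0,0,1.4,0,0,0],[7,0,0,0,0,0,0]]]' >/dev/null
python3 -m inch '[[[4,0,0,0,0,0,0],[3.5,0,0,0,0,0,0],[3.5,0,0,0,0,0,0],[3.5,0,0,0,0,0,0],[3.5,0,0,0,0,0,0],[3.5,0,0,0,0,0,0]]]' 25 | tail -3
python3 - <<'E'
from h import *
plan(MID-.115*CX+[0,0,.043])
E
```

```text
contact_force: [0.7, 0.7, 4.4]
width: 0.0394
grip_force: 26.0
t 24.72 pos [ 0.4528 -0.1812  0.046 ] cradle [-0.2463, -0.1231] shift [-13.07  12.37   0.31] turn [-0.02  0.02 -0.05] F [0.7 0.7 4.4] w 0.0394 gf 25.972354095429182
```

```bash
python3 -m inch '[[[3.5,-1,0.8,-0.05,0,0,0],[3.5,-1.7,1.6,0,0,0,0],[3.5,-1.8,1.7,0,0,0,0],[3.5,-1.8,1.7,0,0,0,0],[3.5,-1.8,1.7,0,0,0,0],[3.5,-1.8,1.7,0,0,0,0],[3.5,-1.7,1.7,0,0,0,0],[3.5,-1.3,1.4,0,0,0,0]]]' >/dev/null
python3 -m inch '[[[3.5,0,0,0,0,0,0],[3.5,0,0,0,0,0,0],[3.5,0,0,0,0,0,0]]]' | tail -3
python3 - <<'E'
from h import *
plan(MID-.0785*CX+[0,0,.043])
f,P=cloud("wrist"); l=P-MID; l=np.stack([l@CX,l@CY,P[...,2]],-1).reshape(-1,3)
s=readout.read_state(); t=s["position"]-MID
c=l[(abs(l[:,2]-.105)<.003)&(abs(l[:,1]-t@CY)<.019)&(abs(l[:,0]-t@CX)<.03)]; print(len(c),c.min(0),c.max(0))
l=l[(l[:,0]>-.058)&(l[:,0]<.045)&(l[:,2]<.04)]
for y in np.arange(-.024,.025,.004):
    m=abs(l[:,1]-y)<.002
    if m.sum()>3: print(y.round(3),m.sum(),np.median(l[m,2]).round(4))
E
```

```text
contact_force: [0.3, 3.0, 4.4]
width: 0.0396
grip_force: 27.7
t 25.63 pos [ 0.5474 -0.03    0.0457] cradle [-0.1174, 0.0003] shift [-3.89 -0.01  0.28] turn [ 0.01  0.02 -0.05] F [0.3 3.  4.4] w 0.0396 gf 27.653392064385116
5260 [-0.1412851  -0.0189198   0.10200136] [-0.10033451  0.01900357  0.10799976]
-0.024 161 0.0277
-0.02 135 0.0237
-0.016 123 0.0205
-0.012 111 0.017
-0.008 115 0.0137
-0.004 116 0.0104
0.0 96 0.0079
0.004 119 0.011
0.008 108 0.0145
0.012 112 0.0178
0.016 122 0.0209
0.02 143 0.0243
0.024 146 0.0278
```

Aligned: the V's bottom lies at y = 0, under the jar's axis. I advance to the lip, then tip along the recalculated arc.

```bash
python3 -m inch '[[[3.5,-0.5,0,0,0,0,0],[3.5,-0.7,0,0,0,0,0],[3.5,-0.8,0,0,0,0,0],[3.5,-0.8,0,0,0,0,0],[3.5,-0.7,0,0,0,0,0],[3.5,-0.5,0,0,0,0,0],[3.5,0,0,0,0,0,0],[3.5,0,0,0,0,0,0]]]' | tail -3
python3 - <<'E'
from h import *
plan(MID-.077*CX+[0,0,.043])
E
python3 -m inch '[[[3.5,-0.4,0,-0.08,0,0,0],[3.5,-0.4,0,-0.06,0,0,0],[3.5,-0.4,0,-0.05,0,0,0],[3.5,-0.4,0,-0.03,0,0,0],[3.5,-0.4,0,0,0,0,0],[3.5,-0.4,0,0,0,0,0],[3.5,-0.4,0,0.02,0,0,0],[3.5,0,0,0,0,0,0]]]'
python3 - <<'E'
from h import *
plan(MID-.046*CX+[0,0,.043])
f,P=cloud("scene"); l=P-MID; l=np.stack([l@CX,l@CY,P[...,2]],-1).reshape(-1,3)
c=l[(abs(l[:,1])<.016)&(l[:,0]>-.12)&(l[:,0]<-.02)&(l[:,2]<.07)&(l[:,2]>.003)]
for z in np.arange(.005,.07,.01):
    k=c[abs(c[:,2]-z)<.004]
    if len(k): print(z.round(3),len(k),k[:,0].min().round(4),k[:,0].max().round(4))
E
```

```text
contact_force: [0.5, -1.1, 0.9]
width: 0.0398
grip_force: 27.4
t 26.35 pos [ 0.5861 -0.0212  0.0448] cradle [-0.0777, -0.0006] shift [-0.07  0.07  0.18] turn [-0.01  0.   -0.04] F [ 0.5 -1.1  0.9] w 0.0398 gf 27.351161241531372
time: 27.02
position: [0.6139, -0.0136, 0.0471]
tool_rot: [-0.121, 0.993, -0.0, 0.0]
contact_force: [0.7, 0.4, -0.5]
width: 0.0394
grip_force: 27.2
t 27.02 pos [ 0.6139 -0.0136  0.0471] cradle [-0.0489, -0.0001] shift [-0.29  0.01  0.41] turn [-0.    0.01 -0.04] F [ 0.7  0.4 -0.5] w 0.0394 gf 27.183308713138103
0.005 20 -0.0628 -0.0235
0.015 47 -0.1034 -0.0208
0.025 39 -0.1012 -0.0305
0.035 39 -0.0978 -0.0859
0.045 46 -0.0947 -0.0817
0.055 46 -0.0922 -0.0738
0.065 45 -0.0901 -0.074
```

```bash
python3 -m inch '[[[3.5,-0.4,0,0.05,0,0,0],[3.5,-0.4,0,0.06,0,0,0],[3.5,-0.4,0,0.09,0,0,0],[3.5,-0.4,0,0.1,0,0,0],[3.5,-0.4,0,0.12,0,0,0],[3.5,-0.4,0,0.14,0,0,0],[3.5,-0.4,0,0.15,0,0,0],[3.5,-0.3,0,0.14,0,0,0]]]'
python3 -m inch '[[[3.5,0,0,0,0,0,0]]]' | sed -n '2p;4p'
python3 - <<'E'
from h import *
plan(MID-.046*CX+[0,0,.043])
f,P=cloud("scene"); l=P-MID; l=np.stack([l@CX,l@CY,P[...,2]],-1).reshape(-1,3)
c=l[(abs(l[:,1])<.016)&(l[:,0]>-.12)&(l[:,0]<0)&(l[:,2]<.07)&(l[:,2]>.003)]
for z in np.arange(.005,.07,.01):
    k=c[abs(c[:,2]-z)<.004]
    if len(k): print(z.round(3),len(k),k[:,0].min().round(4),k[:,0].max().round(4))
E
```

```text
time: 27.73
position: [0.6435, -0.0063, 0.0382]
tool_rot: [-0.121, 0.993, -0.0, -0.0]
contact_force: [-2.3, -1.4, 0.7]
width: 0.0402
grip_force: 25.2
position: [0.6437, -0.0063, 0.0382]
contact_force: [-1.7, -0.2, -0.3]
t 27.82 pos [ 0.6437 -0.0063  0.0382] cradle [-0.0183, -0.0003] shift [ 2.77  0.02 -0.48] turn [-0.    0.   -0.04] F [-1.7 -0.2 -0.3] w 0.0398 gf 25.277152508497238
0.005 28 -0.0987 -0.0007
0.015 29 -0.0603 -0.0
0.025 18 -0.0978 -0.0829
0.035 60 -0.0972 -0.0726
0.045 54 -0.0905 -0.0713
0.055 57 -0.0824 -0.0647
0.065 55 -0.074 -0.052
```

Tilted about 40°, in line, with the finger ends still above the neighbouring jars. Release and retreat.

```bash
python3 -m inch '[[[4.6,0,0,0,0,0,0],[5,0,0,0,0,0,0],[5.5,0,0,0,0,0,0],[5.8,0,0,0,0,0,0],[5.8,0,0,-1.5,0,0,0],[5.8,0,0,-3,0,0,0],[5.8,0,0,-3.5,0,0,0],[5.8,3,0,-1,0,0,0]]]' | sed -n '2p;4p'
python3 -m inch '[[[4,4,0,0,0,0,0],[2,4,0,0,0,0,0],[0,3,0,0,0,0,0],[0,0,0,0,0,0,0],[0,0,0,0,0,0,0],[0,0,0,0,0,0,0]]]'  >/dev/null
python3 - <<'E'
from h import *
plan(MID-.13*CX+[0,0,.0045]); ends(0);ends(.055);ends(-.055)
E
```

```text
position: [0.622, -0.0138, 0.1358]
contact_force: [0.6, 0.0, 1.1]
t 29.03 pos [ 0.5086 -0.0404  0.1295] cradle [-0.1576, -0.0002] shift [-2.73  0.05 12.51] turn [-0.01  0.03 -0.05] F [ 0.4 -0.6 -1. ] w 0.0002 gf 0.0
jar x range 0 489 [-0.1276 -0.1249 -0.1236 -0.0186  0.0473  0.0479]
jar x range 0.055 456 [-0.0576 -0.0558 -0.0557  0.0462  0.0469  0.048 ]
jar x range -0.055 543 [-0.0583 -0.0568 -0.0563  0.0444  0.0459  0.0474]
```

Run:
```python
from h import *
for n in("scene","wrist"):
    f,P=cloud(n); l=P-MID; l=np.stack([l@CX,l@CY,P[...,2]],-1).reshape(-1,3)
    print(n)
    for x in np.arange(-.145,.0,.008):
        r=[]
        for y in np.arange(-.027,.028,.006):
            m=(abs(l[:,0]-x)<.004)&(abs(l[:,1]-y)<.003)&(l[:,2]<.075)
            r.append("%3d"%(1000*np.median(l[m,2])) if m.any() else " --")
        print("%.3f"%x," ".join(r))
```

```text
scene
-0.145   0   0   0   0   0   0   0   0   0   0
-0.137   0   0   0   0   0   0   0   0   0   0
-0.129   0   0   0   0   0   0   0   0   0   0
-0.121   0  22  23  28  21  14  20   0   0   0
-0.113  10  29  36  39  39  40  36   0   1   0
-0.105  23  32  40  43  44  43  41  34  --   0
-0.097   1  32  38  43  45  45  42  36  --  --
-0.089   0  27  41  45  47  47  45  41  --  --
-0.081   0  30  40  47  49  50  48  43  --  --
-0.073   0  32  45  48  52  52  51  47  --  --
-0.065   2  33  39  50  52  53  52  46  --  29
-0.057  19  22  37  50  54  55  53  48  --  27
-0.049  27  31  42  52  55  56  53  50  --  --
-0.041  27  27  43  54  57  58  58  54  48  --
-0.033  28  24  44  55  59  62  60  59  --  --
-0.025  27  25  45  56  60  61  61  60  56  --
-0.017  28  25  41  14  10   6  --  --  --  --
-0.009  29  24  19  14  10   7  --  --  --  --
-0.001  28  --  19  14   9   7  --  --  --  --
wrist
-0.145   0   0   0   0   0   0   0   0   0   0
-0.137   0   0   0   0   0   0   0   0   0   0
-0.129   0   0   0   0   0   0   0   0   0   0
-0.121   0  11  25  38  37  33  27   0   0   0
-0.113   0  31  38   6   5   0  32   0   0   0
-0.105   0  35  39  --  --  --  --  26   0   0
-0.097   0  --  --  --  --  --  --   1   0   0
-0.089   0  --  --  --  --  --  --  --   0   0
-0.081  --  --  --  --  --  --  --  --  --  --
-0.073  --  --  --  --  --  --  --  --  --  --
-0.065  --  --  --  --  --  --  --  --  --  --
-0.057  --  --  --  --  --  --  --  --  --  --
-0.049  --  --  --  --  --  --  --  --  --  --
-0.041  --  --  --  --  59  59  --  --  --  --
-0.033  --  --  --  --  59  61  --  --  --  --
-0.025  --  --  --  --  61  62  --  --  --  --
-0.017  --  --  --  --  --  --  --  --  --  --
-0.009  --  --  --  --  --  --  --  --  --  --
-0.001  --  --  --  --  --  --  --  --  --  --
```

Jar_1 rests across the lip: base on the worktop at x ≈ −123 mm, cap raised about 14°, in line with the trough. A push on the base will slide it over the lip and in.

```bash
python3 -m inch '[[[0,0,0,2,0,0,0],[0,0,0,3,0,0,0],[0,0,0,3,0,0,0],[0,0,0,2.5,0,0,0],[0,0,0,1.7,0,0,0],[0,0,0,0.4,0,0,0],[0,0,0,0,0,0,0]]]' | sed -n '2p;4p'
python3 -m inch '[[[0,-0.5,0,0,0,0,0],[0,-0.5,0,0,0,0,0],[0,-0.4,0,0,0,0,0],[0,-0.4,0,0,0,0,0],[0,-0.4,0,0,0,0,0],[0,-0.4,0,0,0,0,0],[0,0,0,0,0,0,0]]]' | sed -n '2p;4p'
python3 - <<'E'
from h import *
plan(MID-.068*CX+[0,0,.0035]); ends(0)
E
python3 -m inch '[[[0,-0.4,0,0,0,0,0],[0,-0.4,0,0,0,0,0],[0,-0.4,0,0,0,0,0],[0,-0.4,0,0,0,0,0],[0,-0.4,0,0,0,0,0],[0,0,0,0,0,0,0]]]' | sed -n '2p;4p'
python3 - <<'E'
from h import *
plan(MID-.068*CX+[0,0,.0035]); ends(0)
E
```

```text
position: [0.5061, -0.0396, 0.0009]
contact_force: [0.9, 0.9, 0.6]
position: [0.5333, -0.0338, 0.0029]
contact_force: [-0.1, -0.9, -0.2]
t 30.45 pos [ 0.5333 -0.0338  0.0029] cradle [-0.132, 0.0001] shift [-6.41  0.02 -0.05] turn [-0.    0.01 -0.04] F [-0.1 -0.9 -0.2] w 0.0001 gf 0.2773571087163873
jar x range 0 283 [-0.1299 -0.1279 -0.1261  0.0464  0.0475  0.048 ]
position: [0.5506, -0.0287, 0.002]
contact_force: [-5.6, -0.7, 3.3]
t 31.0 pos [ 0.5506 -0.0287  0.002 ] cradle [-0.114, 0.0008] shift [-4.6  -0.06 -0.17] turn [ 0.01 -0.03 -0.04] F [-5.6 -0.7  3.3] w -0.0001 gf 2.5182633258373244
jar x range 0 303 [-0.1267 -0.1257 -0.1253  0.0471  0.0474  0.0479]
```

```bash
cat >> h.py <<'E'
def prof():
    f,P=cloud("scene"); l=P-MID; l=np.stack([l@CX,l@CY,P[...,2]],-1).reshape(-1,3)
    o=[]
    for x in np.arange(-.14,.05,.01):
        m=(abs(l[:,0]-x)<.005)&(abs(l[:,1]+.002)<.006)&(l[:,2]<.075); o.append((int(round(x*1000)),int(1000*np.median(l[m,2])) if m.any() else None))
    print(o)
E
python3 -c "
from h import *
prof()"
python3 -m inch '[[[0,-0.3,0,0,0,0,0],[0,-0.3,0,0,0,0,0],[0,0,0,0,0,0,0]]]' | sed -n '2p;4p'
python3 -c "
from h import *
prof()"
```

```text
[(-140, 0), (-130, 1), (-120, 47), (-110, 0), (-100, 0), (-90, 11), (-80, 45), (-70, None), (-60, None), (-50, None), (-40, 64), (-30, 64), (-20, 64), (-10, 61), (0, 60), (10, 9), (20, 9), (30, 9), (40, 10)]
position: [0.5521, -0.0269, 0.001]
contact_force: [-12.6, -2.2, 7.8]
[(-140, 0), (-130, 0), (-120, 48), (-110, 0), (-100, 0), (-90, 15), (-80, 7), (-70, 48), (-60, None), (-50, None), (-40, 67), (-30, 65), (-20, 68), (-10, 64), (0, 55), (10, 9), (20, 9), (30, 8), (40, 9)]
```

Run:
```python
from h import *
plan(MID-.068*CX+[0,0,.0035])
f,P=cloud("scene"); l=P-MID; l=np.stack([l@CX,l@CY,P[...,2]],-1).reshape(-1,3)
for x in np.arange(-.13,.03,.008):
    r=[]
    for y in np.arange(-.039,.04,.006):
        m=(abs(l[:,0]-x)<.004)&(abs(l[:,1]-y)<.003)&(l[:,2]<.09)
        r.append("%3d-%2d"%(1000*l[m,2].min(),1000*l[m,2].max()) if m.any() else "  --  ")
    print("%.3f"%x," ".join(r))
```

```text
t 31.4 pos [ 0.5522 -0.0269  0.001 ] cradle [-0.112, 0.0021] shift [-4.4  -0.19 -0.3 ] turn [ 0.04 -0.11 -0.04] F [-12.7  -0.3   6. ] w -0.0 gf 6.272125672549009
-0.130  -1- 0  -2- 1  -2- 1   0- 1   0- 2  -1- 0   0- 0  -1- 2  -1- 0  -3- 2   0- 0  -1- 0   0- 1  -1- 1
-0.122  -1- 1  -2-89   0-87   0-89   0-89  -1-87  -1-89  -1-85  -1-89  -1-89  -1-87   0-88  -1-88   0-89
-0.114  -2- 0  -1- 0   0- 1  -1-88  -1-87  -2-83  -1-62  -1-78  -1-82   0-60   0-78  -2-89  -1- 1   0- 0
-0.106   0- 1  -2- 0  -3- 2  -2-87   0-89  -2-85  -1-82   0- 1   0- 1  -2- 1  -1- 1  -1- 2  -1- 0  -1- 0
-0.098  -2- 0  -2- 0  -1- 1  -1-39  -2-89  -2-84  -1- 1  -3- 1  -1- 2  -1- 1   0- 2  -2- 0   0- 1  -2- 1
-0.090  -1- 0   0- 1   0-25   0-36  -1-45   0-44  -3-44   0-20   0-16  -1- 1   0- 0   0- 0   0- 0   0- 2
-0.082  -1- 0  -2- 1  -1- 1  -1-41  -2-46  -2-47  -2-48  -2- 6  -1- 0  -2- 0  -2- 0   --     --    -2--2
-0.074  -1- 2   0- 0  -1- 1  -2-41  -1-49   0-49   --     --     --     --     --     --     --     --  
-0.066  -1- 4  -1-28   0-22  -1-41  -1-48   0-51   --     --    52-56  49-50   --     --     --   
[... 456 characters left out ...]
21-27  18-58  12-65   8-68  66-75  66-75  67-74  71-71   --     --     --  
-0.018  48-48   --     --    23-27  17-17  13-68  11-74   8-78  74-78  73-79  72-74   --     --     --  
-0.010  49-49   --    28-28  23-28  19-19  13-66   9-76   4-81  76-80  78-81  73-78  71-76   --     --  
-0.002   --     --    27-28   --    19-21  14-73  10-77   7-78  12-12   --     --     --     --     --  
0.006  48-48   --    28-28  22-24  18-20  12-16   8-66   6-12  10-15   --     --     --     --     --  
0.014  46-46   --    29-29  22-27  18-19  16-16   8-11   7-10  10-16  15-18   --     --     --     --  
0.022   --     --    28-28   --    22-22  13-15   7-12   8-11  12-17  17-17   --     --     --     --
```

Jar_1 is held cap-up: the finger presses the base down although the centre of mass is already past the lip. I back off to let it drop into the V.

```bash
cat >> h.py <<'E'
def grid(lo=-.13,hi=.05):
    f,P=cloud("scene"); l=P-MID; l=np.stack([l@CX,l@CY,P[...,2]],-1).reshape(-1,3)
    for x in np.arange(lo,hi,.01):
        r=[]
        for y in np.arange(-.033,.034,.006):
            m=(abs(l[:,0]-x)<.005)&(abs(l[:,1]-y)<.003)&(l[:,2]<.09)
            r.append("%3d"%(1000*np.percentile(l[m,2],85)) if m.any() else " --")
        print("%.3f"%x," ".join(r))
E
python3 -m inch '[[[0,0.5,0,0,0,0,0],[0,1,0,0,0,0,0],[0,1,0,0,0,0,0],[0,1,0,-1,0,0,0],[0,1,0,-3,0,0,0],[0,0,0,-4,0,0,0],[0,0,0,-2,0,0,0],[0,0,0,0,0,0,0]]]' | sed -n '2p;4p'
python3 - <<'E'
from h import *
plan(MID-.068*CX+[0,0,.0035]); grid()
E
```

```text
position: [0.5191, -0.0398, 0.109]
contact_force: [0.4, -0.6, 0.0]
t 32.12 pos [ 0.5191 -0.0398  0.109 ] cradle [-0.1473, -0.0023] shift [-7.79  0.34 10.64] turn [-0.06  0.12 -0.05] F [ 0.4 -0.6  0. ] w -0.0001 gf 0.0
-0.130   1   0   0   0   0   1   1   1   1   1   2   0
-0.120   0   1   1   0   0   1   0   1   0   0   1   1
-0.110   1   0   1   0   0   2   0   0   0   0   0   0
-0.100   0   0   0   0   1   1   1   1   1   1   0   0
-0.090   0   0  36  47  49  50  48  44  41   0   0   0
-0.080   0   0  38  47  52  54  53  51  46   0   1   1
-0.070   1   0  41  47  51  53  54  53  50  --   0   0
-0.060  26  23  39  46  51  53  54  52  50  --  --  33
-0.050  26  29  40  49  51  55  54  52  48  --  --  38
-0.040  --  26  42  48  53  53  55  53  50  --  --  39
-0.030  --  28  41  48  52  54  54  52  --  --  --  40
-0.020  --  28  40  49  52  53  54  53  48  --  --  41
-0.010  --  --  39  45  50  52  52  50  47  --  --  39
-0.000  --  28  41  48  53  54  53  52  49  --  29  38
0.010  --  29  40  47  52  53  53  51  --  --  --  38
0.020  --  28  23  33  --  --  --  51  --  --  --  41
0.030  40  27  27  18  --  --  --  --  --  --  --  41
0.040  --  28  27  20  14  11  --  --  --  28  29  38
```

It dropped flat into the trough: top at 53 mm all along, from −91 to +14 mm. Now I push it home.

```bash
python3 -m inch '[[[0,0.5,0.2,3,0,0,0],[0,0,0,3,0,0,0],[0,0,0,3,0,0,0],[0,0,0,1.4,0,0,0],[0,0,0,0,0,0,0],[0,-1,0,0,0,0,0],[0,-1,0,0,0,0,0],[0,0,0,0,0,0,0]]]' | sed -n '2p;4p'
python3 - <<'E'
from h import *
plan(MID-.068*CX+[0,0,.0035])
E
```

```text
position: [0.5328, -0.0332, 0.0007]
contact_force: [0.9, -0.1, 0.8]
t 32.83 pos [ 0.5328 -0.0332  0.0007] cradle [-0.1323, 0.0008] shift [-6.44 -0.05 -0.24] turn [-0.03  0.06 -0.04] F [ 0.9 -0.1  0.8] w 0.0002 gf 0.0
```

```bash
python3 -m inch '[[[0,-0.6,-0.05,-0.1,0,0,0],[0,-0.6,0,-0.1,0,0,0],[0,-0.6,0,0,0,0,0],[0,-0.5,0,0,0,0,0],[0,-0.5,0,0,0,0,0],[0,-0.5,0,0,0,0,0],[0,-0.5,0,0,0,0,0],[0,0,0,0,0,0,0]]]' | sed -n '2p;4p'
python3 -m inch '[[[0,-0.4,0,0,0,0,0],[0,-0.4,0,0,0,0,0],[0,-0.4,0,0,0,0,0],[0,-0.3,0,0,0,0,0],[0,0,0,0,0,0,0]]]' | sed -n '2p;4p'
python3 - <<'E'
from h import *
plan(MID-.068*CX+[0,0,.0035]); ends(0)
E
```

```text
position: [0.5659, -0.0241, 0.0006]
contact_force: [0.2, -0.4, 0.1]
position: [0.5805, -0.0205, 0.0006]
contact_force: [1.3, 0.1, -0.4]
t 33.92 pos [ 0.5805 -0.0205  0.0006] cradle [-0.083, 0.0014] shift [-1.5  -0.13 -0.28] turn [-0.    0.01 -0.04] F [ 1.3  0.1 -0.4] w -0.0001 gf 0.0
jar x range 0 369 [-0.0952 -0.0946 -0.0943  0.0322  0.0384  0.0476]
```

```bash
python3 -m inch '[[[0,-0.3,-0.1,-0.2,0,0,0],[0,-0.4,0,-0.1,0,0,0],[0,-0.4,0,0,0,0,0],[0,0,0,0,0,0,0]]]' | sed -n '2p;4p'
python3 -m inch '[[[0,-0.3,0,0,0,0,0],[0,0,0,0,0,0,0]]]' | sed -n '2p;4p'
python3 -m inch '[[[0,-0.2,0,0,0,0,0],[0,0,0,0,0,0,0]]]' | sed -n '2p;4p'
python3 -m inch '[[[0,-0.15,0,0,0,0,0],[0,0,0,0,0,0,0]]]' | sed -n '2p;4p'
python3 - <<'E'
from h import *
plan(MID-.068*CX+[0,0,.0035]); ends(0)
E
```

```text
position: [0.5919, -0.0189, 0.004]
contact_force: [-0.3, 0.0, -0.0]
position: [0.594, -0.0181, 0.0037]
contact_force: [0.2, 0.2, 1.0]
position: [0.5956, -0.0176, 0.0035]
contact_force: [-1.2, -0.6, -0.6]
position: [0.5958, -0.0175, 0.0034]
contact_force: [-3.1, -1.8, 2.9]
t 34.8 pos [ 0.5958 -0.0175  0.0034] cradle [-0.0674, 0.0006] shift [ 0.06 -0.06 -0.01] turn [ 0.   -0.02 -0.04] F [-3.1 -1.8  2.9] w -0.0002 gf 2.0841581001877785
jar x range 0 337 [-0.0797 -0.0788 -0.0781  0.0461  0.0471  0.0475]
```

The jar meets the stop at the same TCP position as the first one. One small press more, then I retreat clear and check everything.

```bash
python3 -m inch '[[[0,-0.15,0,0,0,0,0],[0,0,0,0,0,0,0]]]' | sed -n '2p;4p'
python3 -m inch '[[[0,1,0,0,0,0,0],[0,2,0,0,0,0,0],[0,2.5,0,0,0,0,0],[0,0.5,0,-3,0,0,0],[0,0,0,-4,0,0,0],[0,0,0,-4,0,0,0],[0,0,0,-4,0,0,0],[0,4,0,-4,0,0,0]]]' >/dev/null
python3 -m inch '[[[0,4,0,0,0,0,0],[0,4,0,0,0,0,0],[0,0,0,0,0,0,0],[0,0,0,0,0,0,0],[0,0,0,0,0,0,0]]]' | sed -n '1p;2p;4p'
python3 - <<'E'
from h import *
for y in(-.055,0,.055): ends(y)
grid(-.07,.06)
Q=np.load("scene.npy"); _,P=cloud("scene")
for n,x,y in(("timer",.534,.270),("ram",.432,-.071),("tin",.431,.071),("salt",.521,-.302)):
    o=[]
    for A in(Q,P):
        w=A.reshape(-1,3); w=w[(np.hypot(w[:,0]-x,w[:,1]-y)<.05)&(w[:,2]>.02)&(w[:,2]<.1)]; o.append(np.median(w,0).round(4).tolist()+[len(w)])
    print(n,o)
E
```

```text
position: [0.5957, -0.0175, 0.0033]
contact_force: [-9.1, -2.7, 6.8]
time: 36.1
position: [0.435, -0.058, 0.1838]
contact_force: [0.2, 0.5, 0.4]
jar x range -0.055 524 [-0.0582 -0.0567 -0.0561  0.0445  0.0461  0.047 ]
jar x range 0 489 [-0.0573 -0.0563 -0.0561  0.0451  0.0469  0.048 ]
jar x range 0.055 455 [-0.0573 -0.0563 -0.056   0.0455  0.0466  0.0479]
-0.070   0   0   0   0   1   1   0   1   1   0   0   0
-0.060  24  26  25  37  41  50  19  28  35  26  24  21
-0.050  33  28  40  47  50  53  52  49  46  34  28  39
-0.040  --  28  40  48  53  54  55  53  50  --  29  41
-0.030  --  29  43  49  52  55  54  53  49  --  --  35
-0.020  --  28  42  49  52  55  54  53  48  --  --  39
-0.010  --  --  42  48  52  54  55  52  49  --  --  40
0.000  --  28  42  48  52  55  54  54  47  --  --  41
0.010  --  29  41  48  51  54  54  52  --  --  --  39
0.020  --  27  41  49  52  52  54  52  46  --  --  37
0.030  40  28  40  48  52  54  53  51  48  --  --  39
0.040  --  27  42  50  52  54  54  52  --  --  --  39
0.050  40  38  40  46  52  53  52  51  --  42  40  40
timer [[0.5277, 0.261, 0.0289, 274], [0.5277, 0.2601, 0.0293, 271]]
ram [[0.4314, -0.063, 0.0316, 502], [0.4312, -0.0623, 0.0317, 506]]
tin [[0.4249, 0.0568, 0.0637, 788], [0.4248, 0.0565, 0.0635, 792]]
salt [[0.5121, -0.3116, 0.0597, 844], [0.5122, -0.3118, 0.0593, 844]]
```

All three jars lie alike and fully home, the other things have not moved, and the arm is clear.

```bash
python3 -c "
from plant import manip; print(manip.close_job())"
```

```text
the job is handed in; nothing more can be done
None
```

Both jars now lie cap first against the end stops in the two free troughs; the laid jar and the other things have not moved, and the job was handed in at about 36 s.

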